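# Check a frame's diagonals with the slide rule and rack it square

### The job

The corner screws of the aluminium frame clamped in the fixture are still slack. With the spring-loaded slide rule measure its two inside diagonals, first the one from the corner with the red paint dot and then the other: squeeze the rule short by its lugs, lay it in the opening, and let go so that its ball ends seat in the two opposite corners. Leave it seated on the second diagonal and, if the two differ, gently push, not pinch, the frame's free rail endways until both are the same to within 3 mm, forcing neither the rule nor the frame and leaving everything else where it is.

Things in the scene. Friction and masses are not known exactly. Their poses are not given: they have to be found in the camera images.
- bed (a point): Centre of the squaring fixture's dark steel bed (teal base 300 x 340 mm, bed face 30 mm above the table). x: towards the clamped rail, y along the rails, z up. On it lies the frame: four aluminium bars, 20 mm wide and high, turning on slack corner screws 240 mm apart along y and 170 mm along x; opening 220 x 150 mm when square. Clamped by eye: centre within 3 mm of here, turned up to 0.03 rad.
- clamp_side (a point): Nominal middle of the frame's clamped rail, on the fixture at x = +85 mm from bed, at bed height; same axes. Two steel strap clamps hold this rail, so it does not move; they reach to 41 mm above the bed and not over the opening. The red paint dot is on this rail's +y end, 21 mm from the corner screw.
- free_side (a point): Nominal middle of the free rail, on the fixture at x = -85 mm from bed; same axes. It and both side bars rack together as a parallelogram: the rail shifts along y, stays parallel, and stays put. At the start up to 13 mm off square either way (0.075 rad), or hardly at all. It takes about 9 N to shift, 4 N more or less with the rule in; over 30 N on a bar, pushed or pinched, is forcing it.
- rule_mid (a point): The slide rule: green channel body (18 mm wide, 12 mm high, from x = -106 to +52 mm) with a white graduated tongue sliding in it. Point on the body midway between the two lugs at full length, 28 mm above the underside. x: along the rule to the tongue's end; z up. Mass about 0.2 kg. An inner spring of 4 to 5.5 N pushes the tongue out. Over 20 N between rule and frame is forcing it.
- rule_lug (a point): Middle of the green lug's outer face, 33 mm behind rule_mid, same axes and height. Both lugs are upright plates 8 mm thick along the rule, 20 mm wide, from 12 to 46 mm above the underside. The red lug, on the tongue, has its outer face 33 mm ahead of rule_mid at full length and nears the green one as the rule is squeezed: 66 mm over both at full length, 18 mm fully squeezed.
- rule_ball (a point): Centre of the steel ball, 10 mm in diameter, at the body's end of the rule: 133 mm behind rule_mid, 8 mm above the underside; same axes. The like ball at the tongue's end is 133 mm ahead of rule_mid less rule_slide. The balls are polished and slide easily along a bar, as does the rule's plastic sole on the bed.
- rule_slide (a joint): How far the tongue is pushed in, in m: 0 = full length, 276 mm over the balls; 0.048 = fully squeezed, 228 mm. Length over the balls is 276 mm less this value: about 262 mm in a square frame. Racking makes one diagonal longer and the other shorter by nearly the same amount.
- gear_a: dark steel gear, 104 mm across, 24 mm high, origin under its centre; leave alone
- gear_b: dark steel gear, 88 mm across, 28 mm high, origin under its centre; leave alone
- bush_a: steel bush, 42 mm across and 42 mm high, origin under its centre; leave alone
- bush_b: steel bush, 48 mm across and 36 mm high, origin under its centre; leave alone
- bush_c: small steel bush on the fixture's bed between the clamps, 32 mm across and 26 mm high, origin under its centre; leave alone
- case: black and grey instrument case, 200 x 85 x 41 mm, origin under its centre; leave alone
- spanner: open-ended spanner lying flat, 150 mm long, origin under it; leave alone

How it is judged:
By the outcome, as a careful person would: the job done as asked, in the order asked, and still so for the second after the job is handed in, with the robot touching nothing.
It also fails if it takes over 70 s, if anything falls off the work surface, if the arm or the gripper's body presses on something with over 40 N, if the wrist force passes 120 N, or if a joint passes its speed limit or range.

### The arm

A 7-joint arm with a two-finger parallel gripper is mounted at the origin on the work surface. World frame = base frame: x ahead of the robot, y to its left, z up, the work surface at z = 0. Lengths are in m, angles in rad, forces in N, time in s.
With the tool pointing down it reaches from about 0.425 to 0.925 m from the base axis. Payload 6.8 kg.
Tool frame: the origin (TCP) lies midway between the tips of the shut fingers; the grasp point (between the pads) lies 19 mm behind it; z points along the fingers, y is the direction in which the jaws open and shut (so a half turn about z gives the same grasp; the last joint's range is limited). The gripper opens to 85 mm and grips with 20 to 120 N. Pads are 22 mm wide; open, the fingers measure 114 mm over their backs; the gripper's body (76 mm by 85 mm) begins 54 mm behind the grasp point. The pads swing forward as they close: fully open they stand 13 mm farther back than shut.
Start: joints at [-1.355, 0.477, 0.022, 1.555, -0.011, 1.109, -0.083], TCP at [0.215, 0.64, 0.231] pointing down, gripper open.
Joint ranges: [-2.96, 2.96], [-0.34, 2.1], [-1.41, 1.46], [0.24, 2.44], [-1.37, 4.51], [0.17, 1.92], [-2.96, 2.96]. Speed limits (rad/s): [2.39, 2.39, 3.14, 3.14, 3.14, 3.14, 3.14].

### API

Orientations are given as a unit quaternion [w, x, y, z].
In Python, from station import bot gives the robot as it stands. The module is installed in compiled form; this text tells all that it offers.
- The arm moves only by the tool play_rows, never from a script. Its argument "motion" is a list of rows, each a list of 2 entries, a list of its own where there are three numbers: the shift along the tool's x, y, z as a fraction of full scale, then the turn, a rotation vector about the tool's x, y, z as a fraction of full scale. In form: [[[tx, ty, tz], [rx, ry, rz]], ...]. A call has 1 to 8 rows; each row is the pose to reach, as a shift and turn from the pose measured when the call began, along the tool's axes at that moment, turning the shorter way round; what a row does not reach only later rows make up. Full scale, the value 1, is 400 mm for a shift and 360 degrees for a turn. A row lasts 1/10 s, in which the tool goes at most 50 mm and 8.59 degrees, less where a joint would pass 70% of its speed; a pose out of reach is approached as far as the arm can. A call with a number of a shift or a turn outside -1 to 1 is refused whole. A call with a gripper value outside its range is refused whole. "fingers" is the finger opening in mm, from 0 to 85.4, set as the call begins (left out, the last holds). The fingers move at their own pace and stop on an object; "grip_force" is the grip in N (left out, the last holds). Time passes only in rows, so rows that repeat a pose let the fingers close. It gives the time, the measured TCP pose, the force and the opening at its end, in the units of the state.
- bot.get_obs(): the state, without advancing time (a new reading comes with each control period).
- bot.read_camera(name): name is "side" or "top"; returns a dict with "pixels" (384x512x3 uint8, red, green, blue), "range_z" (384x512 float32, m along the optical axis (not along the pixel's ray), 0 where there is no reading), "fovy" (degrees; the focal length in pixels is half the picture's height over the tangent of half this angle, whatever the lens; pixels are square), "cx", "cy" (the principal point, pixels), "pose" (4x4, takes a point from camera to world coordinates). Camera axes: x right, y down, z forward; pixel columns grow to the right and rows downward; lengths in m; the calibration is good to about 2 mm. A picture is of the moment at which its call begins.
- bot.hand_in(): hands the job in, once; it reports no verdict.
The state is a dict: "t": time; "q": joint angles; "joint_vel": joint speeds; "joint_torque": joint torques, N m; "eef_pos": TCP position; "tool_rot": TCP orientation; "contact_force": force on the tool from outside, world axes, zero at the start; "torque": the same for the moment, N m; "gripper_width": opening from 0.0 (shut) to 1.0 (fully open).
Only numpy, scipy, OpenCV 4.12 (cv2) and the standard library are available. Lean on these libraries where they do the work, as an engineer would, in place of code of your own. Each camera call takes 0.05 s, during which the arm holds its last target.

## Working session

There is one attempt and no reset: what is moved stays moved. The work goes in short steps, Python scripts to look and compute and a tool call to move; the robot and the scene stay as the last step left them, time stands still between calls to the robot, and variables do not carry over. Pictures are saved under pics/ and viewed, and the job is handed in when it is done.

Besides the shell and the picture viewer there is one more tool, called as name([rows], argument=value, ...), one row to a line, values as JSON. play_rows: Moves the arm, as the interface text tells. Shift numbers are shares of 400 mm and turn numbers shares of 360 degrees, none past 1 either way. Its arguments: {"type":"object","properties":{"motion":{"type":"array"},"fingers":{"type":"number"},"grip_force":{"type":"number"}},"required":["motion"]}

```bash
mkdir -p pics; ls; python3 - <<'E'
from station import bot
import cv2,numpy as np
o=bot.get_obs();print(o)
for n in("top","side"):
    c=bot.read_camera(n);cv2.imwrite(f"pics/{n}0.png",cv2.cvtColor(c["pixels"],cv2.COLOR_RGB2BGR))
    np.savez(f"{n}0.npz",**c);print(n,c["fovy"],c["cx"],c["cy"],c["pose"])
E
```

```text
pics
{'t': 0.0, 'q': array([-1.35509465,  0.47778915,  0.02235773,  1.55647743, -0.01149755,
        1.10928249, -0.08308268]), 'joint_vel': array([ 0.00075105,  0.00079275,  0.00049307, -0.00068912, -0.00127607,
       -0.00041103,  0.00039828]), 'joint_torque': array([ 2.47693833e-04, -5.96447468e+01,  1.60791434e+00, -2.81201237e+01,
        1.24399815e-02,  9.36288794e-03, -1.64868482e-05]), 'eef_pos': array([0.21460215, 0.63934447, 0.23032243]), 'tool_rot': array([-7.46739009e-05,  1.61182690e-01,  9.86924164e-01, -9.10933009e-04]), 'contact_force': array([-0.61729404, -0.10226246,  0.01186574]), 'torque': array([ 0.0336805 , -0.02747025,  0.00435744]), 'gripper_width': 1.001375633189528}
top 45.87529840060374 258.221787795081 187.02179648442245 [[ 7.52293184e-04 -9.97811331e-01  6.61209632e-02  4.37460284e-01]
 [-9.99993396e-01 -5.15547810e-04  3.59747889e-03  7.02313547e-02]
 [-3.55551668e-03 -6.61232329e-02 -9.97805129e-01  1.35007870e+00]
 [ 0.00000000e+00  0.00000000e+00  0.00000000e+00  1.00000000e+00]]
side 50.282089133853894 252.78171744486403 188.98574683935433 [[ 0.91613862 -0.23093514  0.32765682  0.13778871]
 [-0.40041348 -0.56583326  0.72076471 -0.78921139]
 [ 0.01894923 -0.79151859 -0.61085125  0.78741465]
 [ 0.          0.          0.          1.        ]]
```

View pics/top0.png

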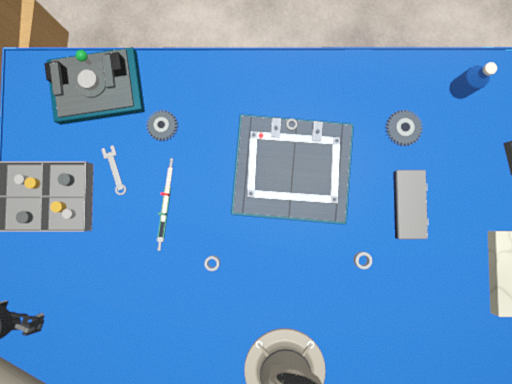

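View pics/side0.png

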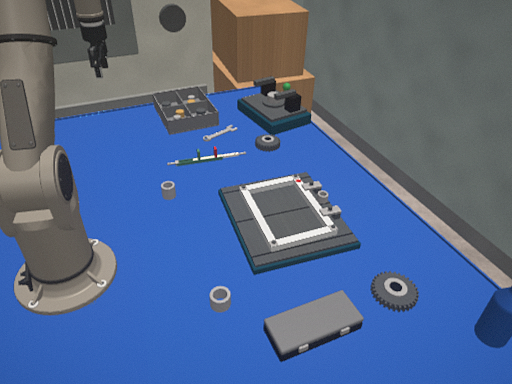

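The top view shows the rule at px (165,205), running nearly along world x with the red lug towards +x. It also shows the frame at about (293,168) with its red dot at (261,135), and the robot base at the bottom. The side view shows the same layout. Next I'll zoom in.

```bash
cat > h.py <<'E'
import numpy as np,cv2
def load(n):
    d=np.load(n);return {k:d[k] for k in d}
def snap(tag,names=("top","side")):
    from station import bot
    out={}
    for n in names:
        c=bot.read_camera(n);np.savez(f"{n}{tag}.npz",**c);out[n]=c
    return out
def f(c): return c["pixels"].shape[0]/2/np.tan(np.radians(float(c["fovy"]))/2)
def ray(c,u,v):
    d=np.array([(u-c["cx"])/f(c),(v-c["cy"])/f(c),1.]);P=c["pose"]
    return P[:3,3],P[:3,:3]@d
def onz(c,u,v,z):
    o,d=ray(c,u,v);return o+d*(z-o[2])/d[2]
def tri(rs):
    A=np.zeros((3,3));b=np.zeros(3)
    for o,d in rs:
        d=d/np.linalg.norm(d);M=np.eye(3)-np.outer(d,d);A+=M;b+=M@o
    p=np.linalg.solve(A,b)
    return p,[np.linalg.norm(np.cross(p-o,d/np.linalg.norm(d))) for o,d in rs]
def proj(c,p):
    P=c["pose"];q=P[:3,:3].T@(np.asarray(p)-P[:3,3]);return np.array([c["cx"]+f(c)*q[0]/q[2],c["cy"]+f(c)*q[1]/q[2]])
def dist(c):
    v,u=np.mgrid[:384,:512];z=c["range_z"];
    q=np.stack([(u-c["cx"])/f(c)*z,(v-c["cy"])/f(c)*z,z],-1);return q@c["pose"][:3,:3].T+c["pose"][:3,3]
def zoom(c,x0,y0,w,h,k,name):
    im=cv2.cvtColor(c["pixels"][y0:y0+h,x0:x0+w],cv2.COLOR_RGB2BGR)
    cv2.imwrite(name,cv2.resize(im,None,fx=k,fy=k,interpolation=cv2.INTER_NEAREST))
E
python3 - <<'E'
from h import *
t=load("top0.npz");s=load("side0.npz")
zoom(t,225,110,135,115,5,"pics/z_t_fr.png")
zoom(s,215,170,150,105,5,"pics/z_s_fr.png")
a=np.vstack([cv2.resize(t["pixels"][150:260,140:190],None,fx=5,fy=5,interpolation=0)])
b=cv2.resize(s["pixels"][140:175,160:255],None,fx=5,fy=5,interpolation=0)
o=np.zeros((555,740,3),np.uint8);o[:550,:250]=a;o[:175,260:260+475]=b
cv2.imwrite("pics/z_rule.png",o[...,::-1])
E
```

```text
(no output)
```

View pics/z_t_fr.png

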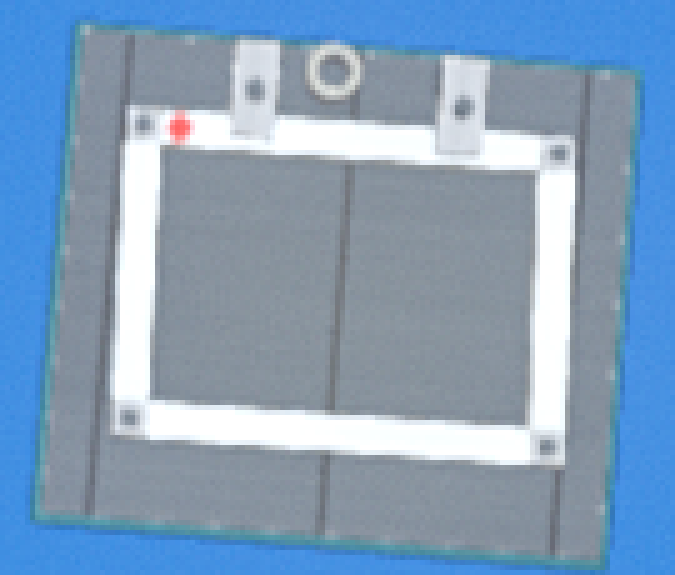

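View pics/z_s_fr.png

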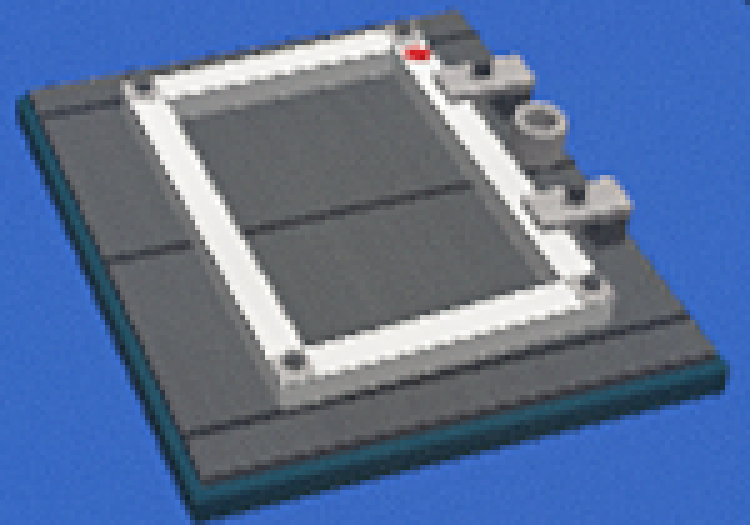

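View pics/z_rule.png

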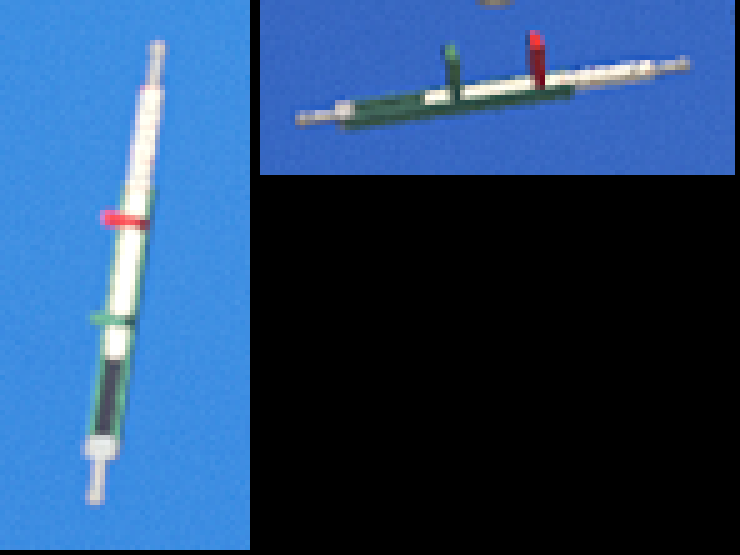

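Both zooms show the frame well: screws at top-view px about (254,134), (337,140), (251,193) and (334,199), with the red dot at (261,135). The rule's ball ends are at about (171,159) and (159,249), the red lug top at (161,193) and the green lug top at (158,213). Next I'll triangulate these.

```bash
cat >> h.py <<'E'
def dark(c,u,v,r=3,inv=True):
    # weighted centroid of dark spot near (u,v)
    g=c["pixels"].astype(float).mean(2)
    for _ in range(4):
        iu,iv=int(round(u)),int(round(v))
        w=g[iv-r:iv+r+1,iu-r:iu+r+1]; w=(np.percentile(w,75)-w).clip(0)
        yy,xx=np.mgrid[iv-r:iv+r+1,iu-r:iu+r+1]
        m=(xx-u)**2+(yy-v)**2<=(r+.3)**2; w=w*m
        u,v=(w*xx).sum()/w.sum(),(w*yy).sum()/w.sum()
    return u,v
def mask(c,col):
    h=cv2.cvtColor(c["pixels"],cv2.COLOR_RGB2HSV);H,S,V=h[...,0],h[...,1],h[...,2]
    if col=="red": return ((H<8)|(H>172))&(S>110)&(V>70)
    if col=="green": return (H>55)&(H<88)&(S>70)&(V>30)
E
python3 - <<'E'
from h import *
t=load("top0.npz");s=load("side0.npz")
T={"cp":(253.8,134.3),"cm":(336.8,140.5),"fp":(251,193.4),"fm":(334.3,199)}
S={"cp":(296,176),"cm":(333.5,227),"fp":(243.7,187.3),"fm":(273.7,242)}
for k in T:
    a=dark(t,*T[k],r=3);b=dark(s,*S[k],r=2)
    p,e=tri([ray(t,*a),ray(s,*b)])
    print(k,np.round(a,2),np.round(b,2),p.round(4),np.round(e,4),onz(t,*a,.05).round(4),onz(s,*b,.05).round(4))
for n,c in(("t",t),("s",s)):
    for col in("red","green"):
        nn,l,st,ce=cv2.connectedComponentsWithStats(mask(c,col).astype(np.uint8))
        print(n,col,[(st[i].tolist(),ce[i].round(1).tolist()) for i in range(1,nn) if st[i,4]>3])
W=dist(t)
for uv in [(171,159),(159,249),(162,193.5),(160,213.5),(163,225),(167,180),(260,196),(300,160),(240,180),(160,150)]:
    print(uv,W[int(uv[1]),uv[0]].round(4))
E
```

```text
cp [252.91 134.36] [295.05 174.65] [0.6766 0.0896 0.0574] [0.0018 0.0018] [0.6764 0.0904 0.05  ] [0.6839 0.098  0.05  ]
cm [337.62 140.36] [332.72 226.06] [ 0.6585 -0.1536  0.0579] [0.0012 0.0012] [ 0.6589 -0.1544  0.05  ] [ 0.6654 -0.147   0.05  ]
fp [250.37 193.29] [243.   186.13] [0.5068 0.0967 0.057 ] [0.0017 0.0017] [0.5056 0.0974 0.05  ] [0.5119 0.1046 0.05  ]
fm [333.99 199.13] [273.44 241.8 ] [ 0.4905 -0.1423  0.0539] [0.0018 0.0018] [ 0.489  -0.1422  0.05  ] [ 0.4941 -0.1394  0.05  ]
t red [([259, 134, 4, 3, 9], [260.3, 135.1]), ([161, 193, 8, 3, 13], [164.5, 193.7])]
t green [([75, 50, 13, 12, 108], [81.1, 55.3]), ([158, 213, 9, 5, 16], [162.4, 214.0]), ([158, 221, 3, 16, 19], [159.2, 229.1]), ([162, 221, 4, 16, 26], [163.5, 229.0])]
s red [([214, 147, 3, 11, 21], [215.2, 151.8]), ([296, 180, 5, 2, 9], [298.2, 180.4])]
s green [([283, 83, 7, 7, 42], [286.2, 86.1]), ([197, 149, 3, 9, 17], [198.2, 153.2]), ([177, 157, 45, 8, 116], [195.8, 160.8])]
(171, 159) [0.6097 0.3346 0.0096]
(159, 249) [0.3442 0.3648 0.0167]
(162, 193.5) [0.4375 0.0702 1.3501]
(160, 213.5) [0.4489 0.3567 0.0473]
(163, 225) [0.4139 0.3561 0.0072]
(167, 180) [0.547  0.3456 0.0097]
(260, 196) [0.4977 0.0698 0.0516]
(300, 160) [ 0.6042 -0.0472  0.0305]
(240, 180) [0.5454 0.1282 0.0308]
(160, 150) [ 0.6383  0.3703 -0.0015]
```

```bash
cat >> h.py <<'E'
from scipy.ndimage import map_coordinates
def edge(c,p,q,half=3.5,lo=.12,hi=.88,n=60,level=0.5,out=None):
    """subpixel edge points near segment p-q (pixels): scans the profile across; returns points. bright on left or right auto"""
    g=c["pixels"].astype(float).mean(2);p,q=np.array(p,float),np.array(q,float)
    d=(q-p);L=np.hypot(*d);d/=L;nrm=np.array([-d[1],d[0]]);pts=[]
    ss=np.arange(-half,half+.01,.1)
    for a in np.linspace(lo,hi,n):
        b=p+a*L*d; xy=b[:,None]+nrm[:,None]*ss
        pr=map_coordinates(g,[xy[1],xy[0]],order=1)
        gr=np.gradient(pr); 
        w=np.abs(gr); w[w<0.5*w.max()]=0
        i=np.argmax(np.abs(gr)); w[np.abs(ss-ss[i])>1]=0
        s=(w*ss).sum()/w.sum(); pts.append(b+s*nrm)
    return np.array(pts)
def fit(pts):
    pts=np.array(pts);
    for _ in range(5):
        m=pts.mean(0);u,s,v=np.linalg.svd(pts-m);r=(pts-m)@np.array([-v[0][1],v[0][0]])
        k=np.abs(r)<max(2*np.median(np.abs(r)),.05)*1.5
        if k.all():break
        pts=pts[k]
    return m,v[0],np.std(r[k]),len(pts)
def inter(a,b):
    M=np.array([a[1],-b[1]]).T;t=np.linalg.solve(M,b[0]-a[0]);return a[0]+t[0]*a[1]
def frame(c,scr,z=.05):
    """scr: dict of approx screw pixels; returns inner top-edge lines in world via z-plane"""
    # predicted inner/outer corners in world from approx screws
    W={k:onz(c,*scr[k],z) for k in scr}
    res={}
    segs={"C":("cp","cm"),"F":("fp","fm"),"P":("cp","fp"),"M":("cm","fm")}
    cen=sum(W.values())/4
    for k,(a,b) in segs.items():
        d=W[b]-W[a];d/=np.linalg.norm(d);n=np.array([-d[1],d[0],0]);
        if n@(cen-W[a])<0:n=-n
        for side,o in(("i",.01),("o",-.01)):
            p=proj(c,W[a]+n*o);q=proj(c,W[b]+n*o)
            pts=edge(c,p,q)
            w=np.array([onz(c,*x,z)[:2] for x in pts]);res[k+side]=fit(w)
    return res
def report(res):
    ang={k:np.arctan2(v[1][1],v[1][0]) for k,v in res.items()}
    for k,v in res.items(): 
        a=ang[k]; a=(a+np.pi/2)%np.pi-np.pi/2 if k[0] in"PM" else a%np.pi-np.pi/2
        print(k,"ang(from square axes)",round(a,4),"rms",round(v[2]*1e3,2),"mm n",v[3])
    I={x:inter(res[x[0].upper()+"i"],res[x[1].upper()+"i"]) for x in("cp","cm","fp","fm")}
    print({k:v.round(4) for k,v in I.items()})
    D=lambda a,b:np.hypot(*(I[a]-I[b]))*1e3
    print("C,F,P,M len",[round(D(*x),1) for x in(("cp","cm"),("fp","fm"),("cp","fp"),("cm","fm"))],"diag1",D("cp","fm").round(2),"diag2",D("cm","fp").round(2))
    return I
E
python3 - <<'E'
from h import *
t=load("top0.npz");s=load("side0.npz")
T={"cp":(253.5,134.3),"cm":(336.8,140.4),"fp":(251,193.4),"fm":(334.3,199)}
S={"cp":(296,176),"cm":(333.5,227),"fp":(243.7,187.3),"fm":(273.7,242)}
for c,x in((t,T),(s,S)): 
    I=report(frame(c,x))
    print(np.mean(list(I.values()),0))
E
```

```text
Ci ang(from square axes) -0.0706 rms 0.5 mm n 60
Co ang(from square axes) -0.0633 rms 4.06 mm n 60
Fi ang(from square axes) -0.0697 rms 0.5 mm n 60
Fo ang(from square axes) -0.0703 rms 0.48 mm n 60
Pi ang(from square axes) -0.0512 rms 0.58 mm n 60
Po ang(from square axes) -0.0489 rms 0.44 mm n 60
Mi ang(from square axes) -0.0432 rms 0.6 mm n 60
Mo ang(from square axes) -0.0524 rms 0.62 mm n 60
{'cp': array([0.6639, 0.079 ]), 'cm': array([ 0.6486, -0.138 ]), 'fp': array([0.5162, 0.0866]), 'fm': array([ 0.501 , -0.1316])}
C,F,P,M len [np.float64(217.6), np.float64(218.7), np.float64(147.9), np.float64(147.7)] diag1 266.31 diag2 260.71
[ 0.58239957 -0.02599232]
Ci ang(from square axes) -0.0701 rms 2.05 mm n 60
Co ang(from square axes) -0.0875 rms 6.0 mm n 60
Fi ang(from square axes) -0.071 rms 0.34 mm n 60
Fo ang(from square axes) -0.0699 rms 0.46 mm n 60
Pi ang(from square axes) -0.0094 rms 10.02 mm n 60
Po ang(from square axes) -0.0483 rms 0.91 mm n 60
Mi ang(from square axes) -0.0469 rms 0.62 mm n 60
Mo ang(from square axes) -0.0475 rms 0.61 mm n 60
{'cp': array([0.6691, 0.0892]), 'cm': array([ 0.653 , -0.1395]), 'fp': array([0.5187, 0.0906]), 'fm': array([ 0.5028, -0.1324])}
C,F,P,M len [np.float64(229.2), np.float64(223.6), np.float64(150.4), np.float64(150.3)] diag1 277.03 diag2 266.43
[ 0.58590028 -0.02304892]
```

Top and side agree that the rails lie at -0.0705 rad and the side bars at about -0.049 rad. That makes the red-dot diagonal about 5–6 mm longer, so the free rail will need to go about +3.6 mm in +y. Next I'll locate the rule.

```bash
python3 - <<'E'
from h import *
t=load("top0.npz");s=load("side0.npz")
# silver/rule mask: not blue
def rulemask(c,x0,x1,y0,y1):
    h=cv2.cvtColor(c["pixels"],cv2.COLOR_RGB2HSV);m=~((h[...,0]>98)&(h[...,0]<125)&(h[...,1]>110))
    k=np.zeros_like(m);k[y0:y1,x0:x1]=m[y0:y1,x0:x1];return k
mt=rulemask(t,150,182,150,258);ms=rulemask(s,160,250,140,170)
for m in(mt,ms):
    n,l,st,ce=cv2.connectedComponentsWithStats(m.astype(np.uint8));print([(st[i].tolist()) for i in range(1,n) if st[i,4]>5])
print(mt[155:165,163:178].astype(int));print(mt[243:254,153:166].astype(int));
print(ms[158:168,164:180].astype(int));print(ms[148:158,236:250].astype(int))
E
```

```text
[[157, 158, 16, 93, 544]]
[[204, 140, 6, 1, 6], [167, 146, 79, 20, 398]]
[[0 0 0 0 0 0 0 0 0 0 0 0 0 0 0]
 [0 0 0 0 0 0 0 0 0 0 0 0 0 0 0]
 [0 0 0 0 0 0 0 0 0 0 0 0 0 0 0]
 [0 0 0 0 0 0 0 1 1 1 0 0 0 0 0]
 [0 0 0 0 0 0 0 1 1 1 0 0 0 0 0]
 [0 0 0 0 0 0 0 1 1 1 0 0 0 0 0]
 [0 0 0 0 0 0 0 1 1 1 0 0 0 0 0]
 [0 0 0 0 0 0 0 1 1 1 0 0 0 0 0]
 [0 0 0 0 0 0 0 1 1 1 0 0 0 0 0]
 [0 0 0 0 0 0 1 1 1 0 0 0 0 0 0]]
[[0 0 0 0 0 1 1 1 0 0 0 0 0]
 [0 0 0 0 0 1 1 1 0 0 0 0 0]
 [0 0 0 0 0 1 1 1 0 0 0 0 0]
 [0 0 0 0 0 1 1 1 0 0 0 0 0]
 [0 0 0 0 0 1 1 1 0 0 0 0 0]
 [0 0 0 0 1 1 1 1 0 0 0 0 0]
 [0 0 0 0 1 1 1 1 0 0 0 0 0]
 [0 0 0 0 0 1 1 1 0 0 0 0 0]
 [0 0 0 0 0 0 0 0 0 0 0 0 0]
 [0 0 0 0 0 0 0 0 0 0 0 0 0]
 [0 0 0 0 0 0 0 0 0 0 0 0 0]]
[[0 0 0 0 0 0 0 0 0 0 0 0 0 0 0 0]
 [0 0 0 0 0 0 0 0 0 0 0 0 0 0 0 0]
 [0 0 0 0 0 0 0 0 0 0 0 1 1 1 1 1]
 [0 0 0 0 0 0 0 0 0 0 0 1 1 1 1 1]
 [0 0 0 0 1 1 1 1 1 1 1 1 1 1 1 1]
 [0 0 0 1 1 1 1 1 1 1 1 1 1 1 1 1]
 [0 0 0 1 1 1 1 1 0 0 0 0 1 1 1 1]
 [0 0 0 0 0 0 0 0 0 0 0 0 1 1 1 0]
 [0 0 0 0 0 0 0 0 0 0 0 0 0 0 0 0]
 [0 0 0 0 0 0 0 0 0 0 0 0 0 0 0 0]]
[[0 0 0 0 0 0 0 0 0 0 0 0 0 0]
 [0 0 0 0 0 0 0 0 0 0 0 0 0 0]
 [0 0 0 0 0 0 0 0 0 0 0 0 0 0]
 [0 0 0 0 0 0 0 0 1 0 0 0 0 0]
 [1 1 1 0 1 1 1 1 1 1 0 0 0 0]
 [1 1 1 1 1 1 1 1 1 1 0 0 0 0]
 [1 1 1 1 1 1 0 0 0 0 0 0 0 0]
 [1 1 1 0 0 0 0 0 0 0 0 0 0 0]
 [0 0 0 0 0 0 0 0 0 0 0 0 0 0]
 [0 0 0 0 0 0 0 0 0 0 0 0 0 0]]
```

```bash
python3 - <<'E'
from h import *
t=load("top0.npz");s=load("side0.npz")
# lug tops: red/green column centroids in topmost rows (side), and in top view the +y (left) part
for nm,tc,sc in(("red",(161,193,8,3),(214,147,3,11)),("green",(158,213,9,5),(197,149,3,9))):
    for c,b in((t,tc),(s,sc)):
        x,y,w,h=b;print(nm);print(mask(c,nm)[y-1:y+h+1,x-1:x+w+1].astype(int));
E
```

```text
red
[[0 0 0 0 0 0 0 0 0 0]
 [0 1 1 1 1 1 0 0 0 0]
 [0 0 1 1 1 1 1 1 1 0]
 [0 0 0 0 0 0 0 0 1 0]
 [0 0 0 0 0 0 0 0 0 0]]
red
[[0 0 0 0 0]
 [0 1 1 0 0]
 [0 1 1 0 0]
 [0 1 1 0 0]
 [0 0 1 1 0]
 [0 0 1 1 0]
 [0 0 1 1 0]
 [0 0 1 1 0]
 [0 0 1 1 0]
 [0 0 1 1 0]
 [0 0 1 1 0]
 [0 0 0 1 0]
 [0 0 0 0 0]]
green
[[0 0 0 0 0 0 0 0 0 0 0]
 [0 1 1 1 1 1 0 0 0 1 0]
 [0 0 1 1 1 1 1 1 1 0 0]
 [0 0 0 0 0 0 0 0 0 1 0]
 [0 0 0 0 0 0 0 0 0 1 0]
 [0 0 0 0 0 0 0 0 0 1 0]
 [0 0 0 0 0 0 0 0 0 0 0]]
green
[[0 0 0 0 0]
 [0 0 1 0 0]
 [0 1 1 0 0]
 [0 1 1 0 0]
 [0 0 1 1 0]
 [0 0 1 1 0]
 [0 0 1 1 0]
 [0 0 1 1 0]
 [0 0 1 1 0]
 [0 0 1 1 0]
 [0 0 0 0 0]]
```

```bash
python3 - <<'E'
from h import *
t=load("top0.npz");s=load("side0.npz")
for n,a,b,z in(("ballT",(171,159.1),(244,152.4),.008),("ballB",(158.8,248.9),(168.8,163),.008),("redtop",(164,193.6),(214.8,147.3),.046),("greentop",(161.2,213.6),(197.8,149.5),.046)):
    p,e=tri([ray(t,*a),ray(s,*b)]);print(n,p.round(4),np.round(e,4),onz(t,*a,z).round(4),onz(s,*b,z).round(4))
A=onz(t,171,159.1,.008);B=onz(t,158.8,248.9,.008);d=A-B;print(np.linalg.norm(d),np.arctan2(d[1],d[0]),(A+B)/2)
E
```

```text
ballT [0.6103 0.3345 0.0089] [0.0009 0.0009] [0.6096 0.335  0.008 ] [0.6117 0.3356 0.008 ]
ballB [0.3471 0.3657 0.0113] [0.0031 0.0031] [0.3439 0.3673 0.008 ] [0.3508 0.3691 0.008 ]
redtop [0.5062 0.3454 0.0478] [0.0017 0.0017] [0.5047 0.3463 0.046 ] [0.5087 0.3475 0.046 ]
greentop [0.4486 0.3525 0.0484] [0.0015 0.0015] [0.4472 0.3535 0.046 ] [0.451  0.3556 0.046 ]
0.267672064109336 -0.12102903038808974 [0.4767596  0.35110912 0.008     ]
```

The rule's middle is at about (0.4775, 0.351) with yaw -0.121 rad. Triangulated lug tops are about 48 mm high (46 expected) and the ball spacing is 267.7 mm (266 expected). Next is a move-computing helper, then the approach.

```bash
cat >> h.py <<'E'
from scipy.spatial.transform import Rotation as R
def Rt(yaw):
    c,s=np.cos(yaw),np.sin(yaw);return np.array([[-s,c,0],[c,s,0],[0,0,-1]]).T.T if False else np.column_stack([(-s,c,0),(c,s,0),(0,0,-1)])
def go(pos,yawdeg):
    from station import bot
    o=bot.get_obs();q=o["tool_rot"];R0=R.from_quat([q[1],q[2],q[3],q[0]]).as_matrix()
    sh=R0.T@(np.array(pos)-o["eef_pos"])/0.4
    rv=R.from_matrix(R0.T@Rt(np.radians(yawdeg))).as_rotvec()/(2*np.pi)
    print("shift",sh.round(4).tolist(),"turn",rv.round(4).tolist(),"mm",np.linalg.norm(sh*400).round(1),"deg",(np.linalg.norm(rv)*360).round(2))
def st():
    from station import bot
    o=bot.get_obs();q=o["tool_rot"];R0=R.from_quat([q[1],q[2],q[3],q[0]]).as_matrix()
    print("t",round(o["t"],2),"pos",o["eef_pos"].round(4),"yaw",np.degrees(np.arctan2(R0[1,1],R0[0,1])).round(2),"zdir",R0[:,2].round(4),"F",o["contact_force"].round(2),"w mm",round(o["gripper_width"]*85.4,2),"q7",o["q"][6].round(3))
E
python3 -c "
from h import *
st();go((.4775,.351,.12),-6.9)"
```

```text
t 0.1 pos [0.2146 0.6394 0.2304] yaw 71.45 zdir [-5.0e-04 -1.6e-03 -1.0e+00] F [ 0.74  0.45 -0.65] w mm 85.45 q7 -0.083
shift [-0.8525, -0.474, 0.2769] turn [-0.0002, 0.0002, 0.2176] mm 405.6 deg 78.35
```

play_rows([
  [[-0.8525, -0.474, 0.277], [0, 0, 0.2176]],
  [[-0.8525, -0.474, 0.277], [0, 0, 0.2176]],
  [[-0.8525, -0.474, 0.277], [0, 0, 0.2176]],
  [[-0.8525, -0.474, 0.277], [0, 0, 0.2176]],
  [[-0.8525, -0.474, 0.277], [0, 0, 0.2176]],
  [[-0.8525, -0.474, 0.277], [0, 0, 0.2176]],
  [[-0.8525, -0.474, 0.277], [0, 0, 0.2176]],
  [[-0.8525, -0.474, 0.277], [0, 0, 0.2176]],
], fingers=85)

```text
t: 0.9
eef_pos: [0.4744, 0.3537, 0.1211]
tool_rot: [0.0, 0.692, 0.721, -0.001]
contact_force: [-0.1, 1.1, -0.5]
gripper_width: 0.998
```

```bash
python3 -c "
from h import *
st();go((.4775,.351,.05),-6.9)"
```

```text
t 0.9 pos [0.4744 0.3537 0.1211] yaw 2.36 zdir [-3.0e-04 -1.5e-03 -1.0e+00] F [-0.12  1.13 -0.51] w mm 85.22 q7 -0.513
shift [-0.0069, 0.0075, 0.1777] turn [-0.0, 0.0002, 0.0257] mm 71.2 deg 9.26
```

play_rows([
  [[-0.007, 0.0075, 0.03], [0, 0, 0.0257]],
  [[-0.007, 0.0075, 0.08], [0, 0, 0.0257]],
  [[-0.007, 0.0075, 0.12], [0, 0, 0.0257]],
  [[-0.007, 0.0075, 0.15], [0, 0, 0.0257]],
  [[-0.007, 0.0075, 0.15], [0, 0, 0.0257]],
])

```text
t: 1.4
eef_pos: [0.476, 0.3507, 0.0592]
tool_rot: [0.0, 0.748, 0.664, -0.002]
contact_force: [-0.8, 0.2, -0.1]
gripper_width: 0.995
```

```bash
python3 -c "
from h import *
st();c=snap('1')
zoom(c['side'],140,60,130,120,5,'pics/s1.png');zoom(c['top'],130,140,110,120,5,'pics/t1.png')"
```

```text
t 1.4 pos [0.476  0.3507 0.0592] yaw -6.8 zdir [-0.0031 -0.0036 -1.    ] F [-0.83  0.16 -0.07] w mm 84.98 q7 -0.607
```

View pics/s1.png

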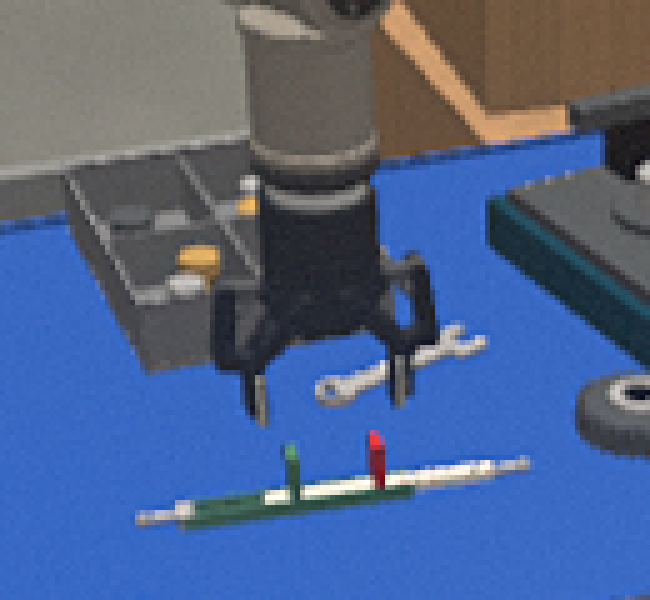

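View pics/t1.png

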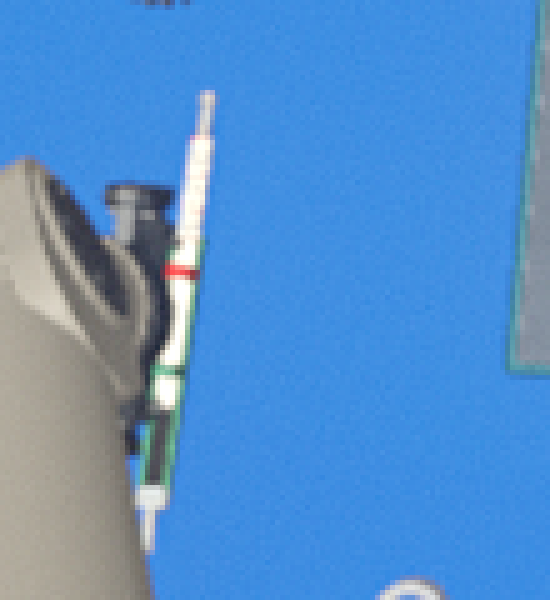

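The side view shows open fingertips at px (192,144) and (220,141) standing outside the green and red lugs. I'll check the camera against the arm with the projected tips.

```bash
python3 -c "
from h import *
s=load('side1.npz')
u=np.array([np.cos(-.119),np.sin(-.119),0]);p=np.array([.476,.3507,.0592+.013])
for k in(-.046,0,.046): print(proj(s,p+k*u))
go((.478,.351,.017),-6.9)"
```

```text
[191.28573127 143.94424852]
[204.93630378 142.07885711]
[218.36873008 140.24327604]
shift [-0.0004, 0.0018, 0.1102] turn [-0.0001, 0.0003, 0.0002] mm 44.1 deg 0.12
```

play_rows([
  [[-0.0005, 0.001, 0.03], [0, 0, 0]],
  [[-0.0005, 0.001, 0.06], [0, 0, 0]],
  [[-0.0005, 0.001, 0.09], [0, 0, 0]],
  [[-0.0005, 0.001, 0.11], [0, 0, 0]],
  [[-0.0005, 0.001, 0.11], [0, 0, 0]],
  [[-0.0005, 0.001, 0.11], [0, 0, 0]],
])

```text
t: 2.1
eef_pos: [0.4777, 0.3509, 0.0168]
tool_rot: [0.0, 0.748, 0.664, -0.001]
contact_force: [0.7, 0.6, 0.2]
gripper_width: 0.994
```

```bash
python3 -c "
from h import *
st();c=snap('2',('side',))
zoom(c['side'],140,60,130,120,5,'pics/s2.png')"
```

```text
t 2.1 pos [0.4777 0.3509 0.0168] yaw -6.85 zdir [-8.0e-04 -1.9e-03 -1.0e+00] F [0.68 0.62 0.24] w mm 84.86 q7 -0.581
```

View pics/s2.png

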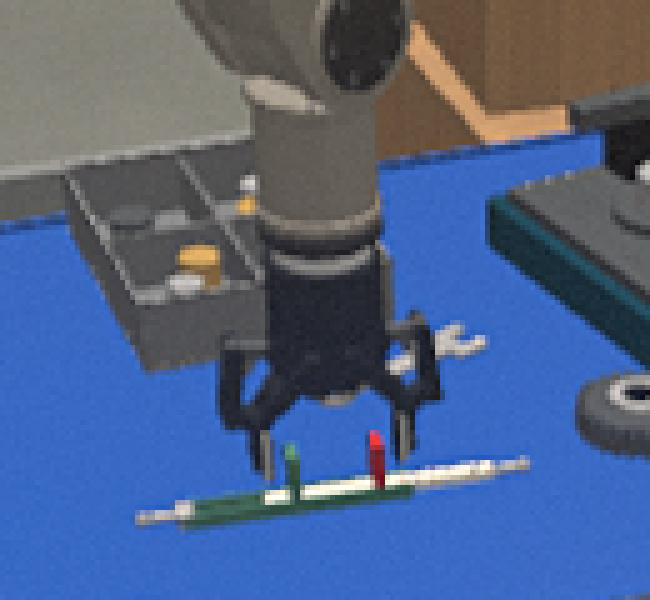

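The fingers straddle both lugs. Now I'll squeeze.

play_rows([
  [[0, 0, 0], [0, 0, 0]],
  [[0, 0, 0], [0, 0, 0]],
  [[0, 0, 0], [0, 0, 0]],
  [[0, 0, 0], [0, 0, 0]],
  [[0, 0, 0], [0, 0, 0]],
  [[0, 0, 0], [0, 0, 0]],
  [[0, 0, 0], [0, 0, 0]],
  [[0, 0, 0], [0, 0, 0]],
], fingers=25, grip_force=25)

```text
t: 2.95
eef_pos: [0.4781, 0.3524, 0.0187]
tool_rot: [-0.0, 0.748, 0.664, 0.0]
contact_force: [-2.7, 0.8, 9.3]
gripper_width: 0.293
```

```bash
python3 -c "
from h import *
st();c=snap('3',('side',))
zoom(c['side'],140,60,130,120,5,'pics/s3.png')"
```

```text
t 2.95 pos [0.4781 0.3524 0.0187] yaw -6.82 zdir [ 3.e-04  8.e-04 -1.e+00] F [-2.65  0.8   9.33] w mm 25.06 q7 -0.581
```

View pics/s3.png

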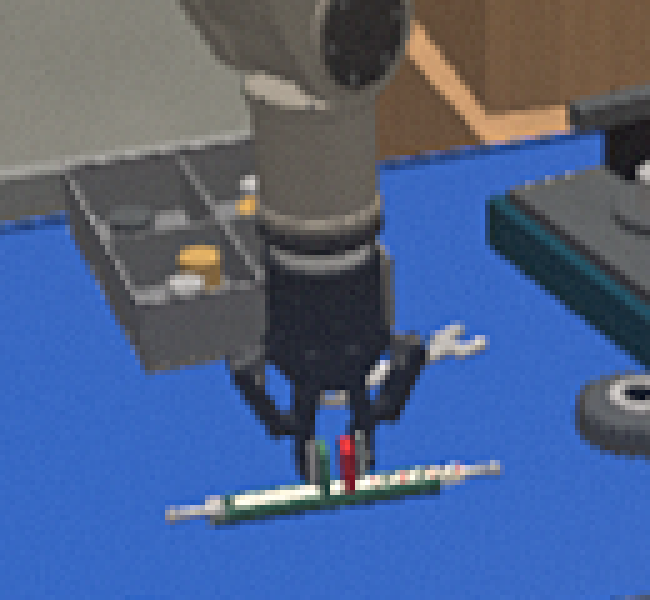

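The rule is squeezed to 25 mm over the lugs, about 235 mm over the balls. Now I'll lift it.

play_rows([
  [[0, 0, -0.02], [0, 0, 0]],
  [[0, 0, -0.05], [0, 0, 0]],
  [[0, 0, -0.1], [0, 0, 0]],
  [[0, 0, -0.16], [0, 0, 0]],
  [[0, 0, -0.22], [0, 0, 0]],
  [[0, 0, -0.26], [0, 0, 0]],
  [[0, 0, -0.27], [0, 0, 0]],
])

```text
t: 3.7
eef_pos: [0.4793, 0.3528, 0.1294]
tool_rot: [-0.0, 0.748, 0.664, 0.002]
contact_force: [0.6, -0.2, -2.2]
gripper_width: 0.29
```

```bash
python3 -c "
from h import *
st();c=snap('4',('side',))
zoom(c['side'],140,40,130,120,5,'pics/s4.png');go((.583,-.026,.125),52.3)"
```

```text
t 3.7 pos [0.4793 0.3528 0.1294] yaw -6.84 zdir [ 0.0033  0.0036 -1.    ] F [ 0.56 -0.16 -2.18] w mm 24.76 q7 -0.643
shift [-0.9091, 0.371, 0.0072] turn [0.0006, -0.0003, -0.1643] mm 392.8 deg 59.13
```

View pics/s4.png

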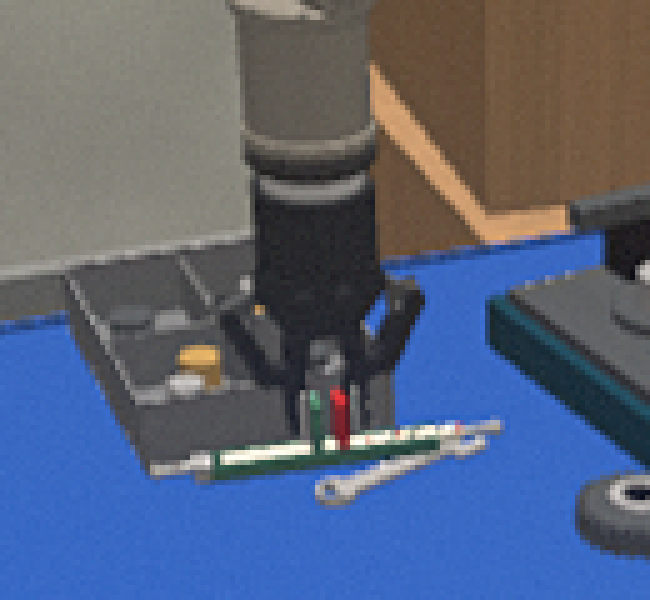

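play_rows([
  [[-0.03, 0.012, 0], [0, 0, -0.01]],
  [[-0.1, 0.041, 0], [0, 0, -0.025]],
  [[-0.2, 0.082, 0], [0, 0, -0.042]],
  [[-0.31, 0.126, 0], [0, 0, -0.06]],
  [[-0.42, 0.171, 0], [0, 0, -0.079]],
  [[-0.53, 0.216, 0], [0, 0, -0.098]],
  [[-0.64, 0.261, 0], [0, 0, -0.117]],
  [[-0.74, 0.302, 0], [0, 0, -0.135]],
])

```text
t: 4.55
eef_pos: [0.5632, 0.0417, 0.1273]
tool_rot: [0.0, 0.407, 0.913, 0.001]
contact_force: [1.8, 0.2, -2.3]
gripper_width: 0.294
```

```bash
python3 -c "
from h import *
st();go((.583,-.026,.12),52.3)"
```

```text
t 4.55 pos [0.5632 0.0417 0.1273] yaw 41.98 zdir [ 0.0011  0.0024 -1.    ] F [ 1.77  0.21 -2.26] w mm 25.07 q7 0.674
shift [-0.1589, -0.0765, 0.0178] turn [0.0004, -0.0001, -0.0287] mm 70.9 deg 10.32
```

play_rows([
  [[-0.08, -0.035, 0.01], [0, 0, -0.014]],
  [[-0.13, -0.06, 0.018], [0, 0, -0.022]],
  [[-0.155, -0.074, 0.018], [0, 0, -0.0287]],
  [[-0.159, -0.0765, 0.018], [0, 0, -0.0287]],
  [[-0.159, -0.0765, 0.018], [0, 0, -0.0287]],
])

```text
t: 5.05
eef_pos: [0.5824, -0.0259, 0.1192]
tool_rot: [-0.001, 0.324, 0.946, 0.001]
contact_force: [-0.8, 0.2, -1.7]
gripper_width: 0.295
```

```bash
python3 -c "
from h import *
st();c=snap('5')
zoom(c['side'],200,130,160,130,4,'pics/s5.png');zoom(c['top'],225,110,135,115,5,'pics/t5.png');go((.583,-.026,.06),52.3)"
```

```text
t 5.05 pos [ 0.5824 -0.0259  0.1192] yaw 52.23 zdir [-2.0e-04  2.6e-03 -1.0e+00] F [-0.82  0.15 -1.71] w mm 25.17 q7 0.962
shift [-0.0032, -0.0027, 0.1489] turn [0.0004, -0.0002, 0.0002] mm 59.6 deg 0.19
```

View pics/s5.png

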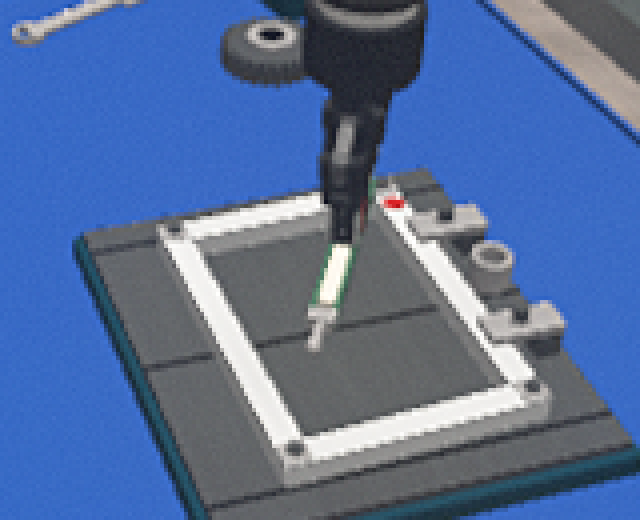

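View pics/t5.png

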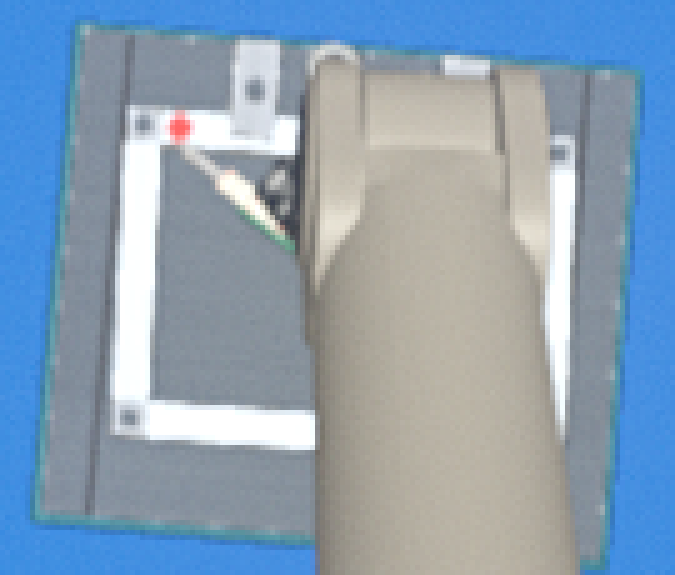

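Side view: the body ball is at px (278.5,216). Top view: the tongue ball is at (261,139.6). I'll check both against the expected rule pose.

```bash
python3 - <<'E'
from h import *
t=load("top5.npz");s=load("side5.npz")
z=.1192-.0187+.008
a=onz(t,261,139.4,z);b=onz(s,278.5,215.8,z);print(a,b,(a+b)/2,np.hypot(*(a-b)[:2]),np.degrees(np.arctan2(*(a-b)[1::-1])))
u=np.array([np.cos(np.radians(52.2)),np.sin(np.radians(52.2)),0]);c=np.array([.5824,-.0259,z])
print(c+u*.1125,c-u*.1125, proj(t,c+u*.1125),proj(s,c-u*.1125))
E
```

```text
[0.65154755 0.06713409 0.1085    ] [ 0.5176229  -0.11340721  0.1085    ] [ 0.58458523 -0.02313656  0.1085    ] 0.22479095544235272 53.432158664445204
[0.65135204 0.06299244 0.1085    ] [ 0.51344796 -0.11479244  0.1085    ] [262.49967558 139.47035323] [277.25280022 216.56038777]
```

play_rows([
  [[-0.003, -0.006, 0.05], [0, 0, 0]],
  [[-0.003, -0.006, 0.09], [0, 0, 0]],
  [[-0.003, -0.006, 0.12], [0, 0, 0]],
  [[-0.003, -0.006, 0.145], [0, 0, 0]],
  [[-0.003, -0.006, 0.155], [0, 0, 0]],
  [[-0.003, -0.006, 0.155], [0, 0, 0]],
])

```text
t: 5.75
eef_pos: [0.5819, -0.0267, 0.0571]
tool_rot: [-0.001, 0.322, 0.947, 0.001]
contact_force: [-0.1, -1.0, -1.4]
gripper_width: 0.294
```

```bash
python3 -c "
from h import *
st();c=snap('6')
zoom(c['side'],200,130,160,130,4,'pics/s6.png');zoom(c['top'],225,110,135,115,5,'pics/t6.png')"
```

```text
t 5.75 pos [ 0.5819 -0.0267  0.0571] yaw 52.39 zdir [-4.0e-04  2.9e-03 -1.0e+00] F [-0.13 -1.04 -1.42] w mm 25.14 q7 0.987
```

View pics/s6.png

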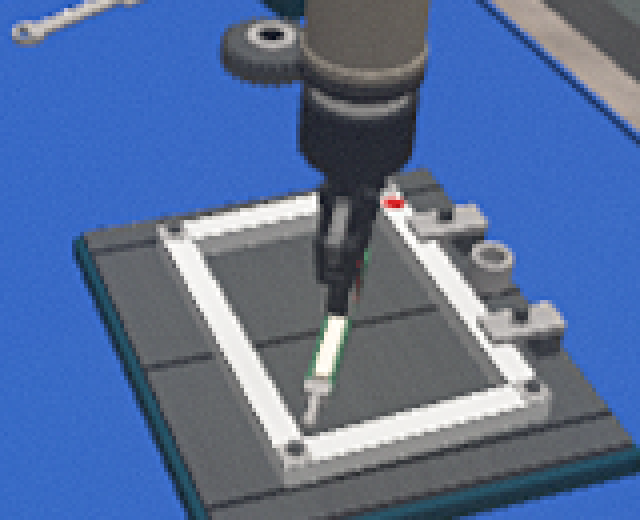

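View pics/t6.png

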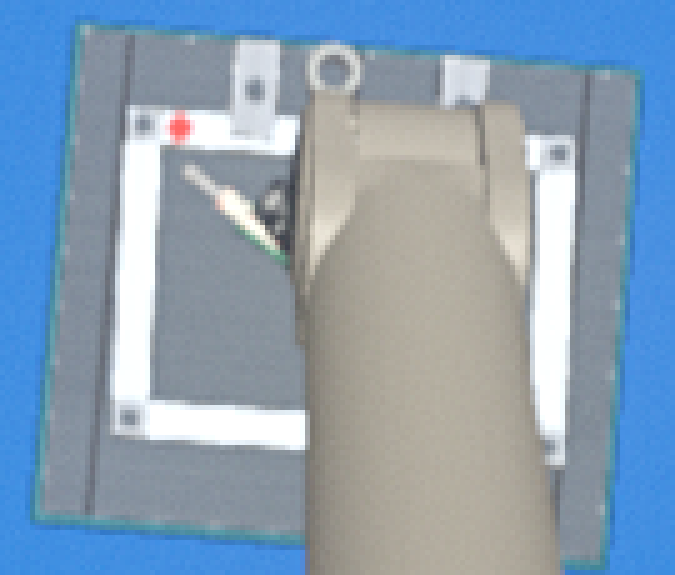

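The rule is inside the opening, with the tongue ball at top px (262.6,144.4) and the corner at (257,140). Now I'll lower it the last 7 mm.

play_rows([
  [[0, 0, 0.006], [0, 0, 0]],
  [[0, 0, 0.012], [0, 0, 0]],
  [[0, 0, 0.018], [0, 0, 0]],
  [[0, 0, 0.019], [0, 0, 0]],
  [[0, 0, 0.019], [0, 0, 0]],
])

```text
t: 6.35
eef_pos: [0.5825, -0.027, 0.0503]
tool_rot: [-0.0, 0.323, 0.947, 0.002]
contact_force: [0.1, -0.0, -2.3]
gripper_width: 0.292
```

play_rows([
  [[0, 0, 0.001], [0, 0, 0]],
  [[0, 0, 0.003], [0, 0, 0]],
  [[0, 0, 0.005], [0, 0, 0]],
  [[0, 0, 0.007], [0, 0, 0]],
  [[0, 0, 0.007], [0, 0, 0]],
], fingers=42)

```text
t: 6.85
eef_pos: [0.5824, -0.027, 0.0474]
tool_rot: [-0.0, 0.323, 0.947, 0.001]
contact_force: [-0.3, -0.3, -1.4]
gripper_width: 0.488
```

```bash
python3 -c "
from h import *
st();c=snap('7')
zoom(c['side'],200,130,160,130,4,'pics/s7.png');zoom(c['top'],225,110,135,115,5,'pics/t7.png')"
```

```text
t 6.85 pos [ 0.5824 -0.027   0.0474] yaw 52.36 zdir [ 7.0e-04  2.9e-03 -1.0e+00] F [-0.26 -0.33 -1.45] w mm 41.65 q7 0.991
```

View pics/s7.png

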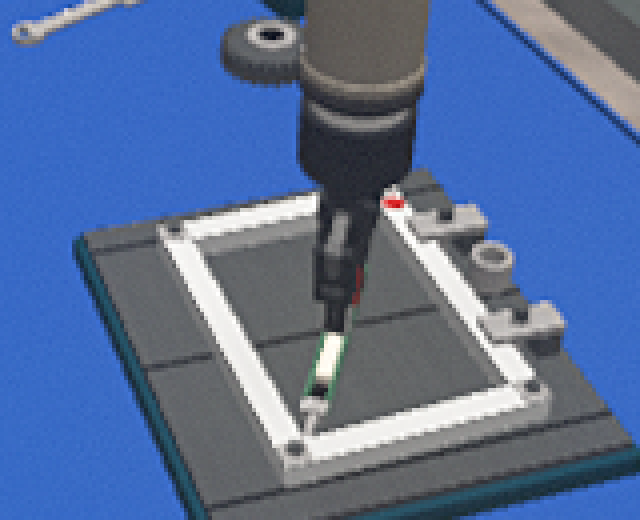

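View pics/t7.png

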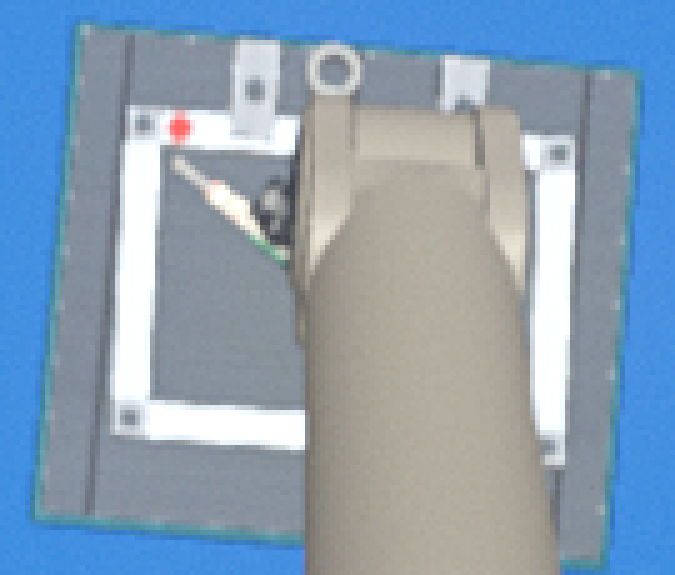

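The rule is extending straight towards both corners. I'll keep releasing in small steps.

play_rows([
  [[0, 0, 0], [0, 0, 0]],
  [[0, 0, 0.002], [0, 0, 0]],
  [[0, 0, 0.003], [0, 0, 0]],
  [[0, 0, 0.003], [0, 0, 0]],
], fingers=50)

```text
t: 7.35
eef_pos: [0.5827, -0.027, 0.0463]
tool_rot: [0.0, 0.322, 0.947, 0.002]
contact_force: [1.1, -0.3, -1.0]
gripper_width: 0.587
```

play_rows([
  [[0, 0, 0], [0, 0, 0]],
  [[0, 0, 0], [0, 0, 0]],
  [[0, 0, 0], [0, 0, 0]],
  [[0, 0, 0], [0, 0, 0]],
], fingers=58)

```text
t: 7.75
eef_pos: [0.5831, -0.0266, 0.0465]
tool_rot: [0.0, 0.322, 0.947, 0.002]
contact_force: [1.8, 1.0, -0.4]
gripper_width: 0.68
```

play_rows([
  [[0, 0, 0], [0, 0, 0]],
  [[0, 0, 0], [0, 0, 0]],
  [[0, 0, 0], [0, 0, 0]],
  [[0, 0, 0], [0, 0, 0]],
  [[0, 0, 0], [0, 0, 0]],
  [[0, 0, 0], [0, 0, 0]],
], fingers=84)

```text
t: 8.35
eef_pos: [0.583, -0.0267, 0.0465]
tool_rot: [0.0, 0.322, 0.947, 0.002]
contact_force: [-0.4, 0.8, -0.6]
gripper_width: 0.985
```

```bash
python3 -c "
from h import *
st();c=snap('8')
zoom(c['side'],200,130,160,130,4,'pics/s8.png');zoom(c['top'],225,110,135,115,5,'pics/t8.png')"
```

```text
t 8.35 pos [ 0.583  -0.0267  0.0465] yaw 52.38 zdir [ 0.0019  0.0032 -1.    ] F [-0.39  0.84 -0.57] w mm 84.15 q7 0.991
```

View pics/s8.png

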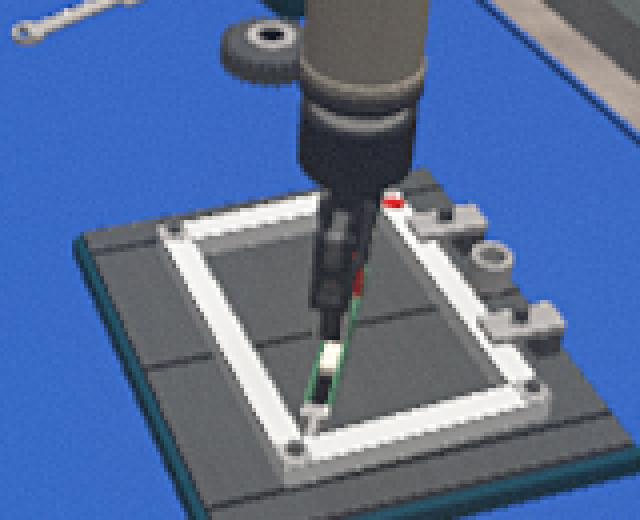

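View pics/t8.png

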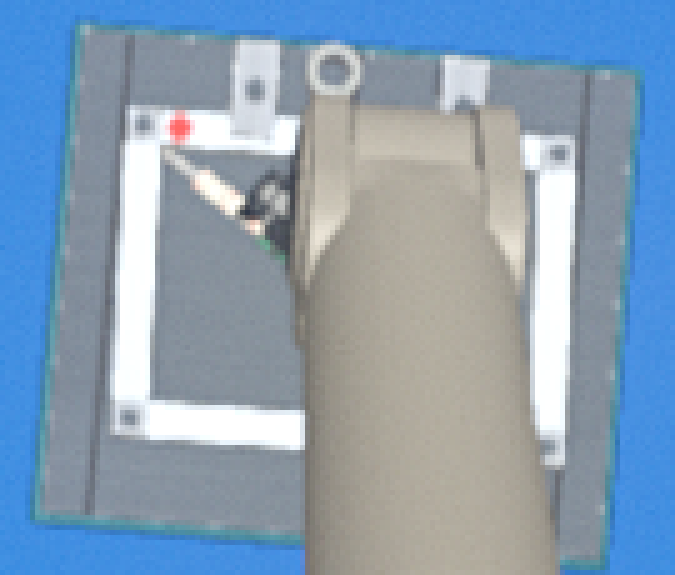

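The tongue ball is seated at the red-dot corner, top px (258,140). I'll back straight up and swing aside to measure.

play_rows([
  [[0, 0, -0.04], [0, 0, 0]],
  [[0, 0, -0.12], [0, 0, 0]],
  [[0, 0, -0.22], [0, 0, 0]],
  [[0.05, 0.05, -0.32], [0, 0, 0]],
  [[0.13, 0.13, -0.4], [0, 0, 0]],
  [[0.25, 0.22, -0.4], [0, 0, 0]],
  [[0.37, 0.32, -0.4], [0, 0, 0]],
  [[0.45, 0.4, -0.4], [0, 0, 0]],
])

```text
t: 9.25
eef_pos: [0.5407, 0.1893, 0.2078]
tool_rot: [0.001, 0.323, 0.947, 0.002]
contact_force: [0.8, 0.3, -0.1]
gripper_width: 0.987
```

```bash
python3 -c "
from h import *
st();c=snap('9')
zoom(c['side'],200,150,160,120,5,'pics/s9.png');zoom(c['top'],225,110,135,115,5,'pics/t9.png')"
```

```text
t 9.25 pos [0.5407 0.1893 0.2078] yaw 52.36 zdir [ 0.0028  0.0038 -1.    ] F [ 0.8   0.29 -0.08] w mm 84.29 q7 0.525
```

View pics/s9.png

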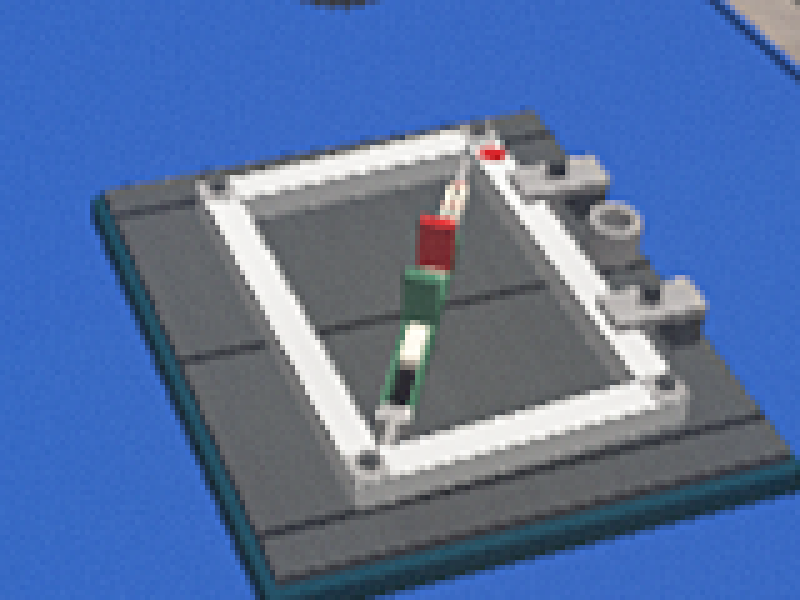

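View pics/t9.png

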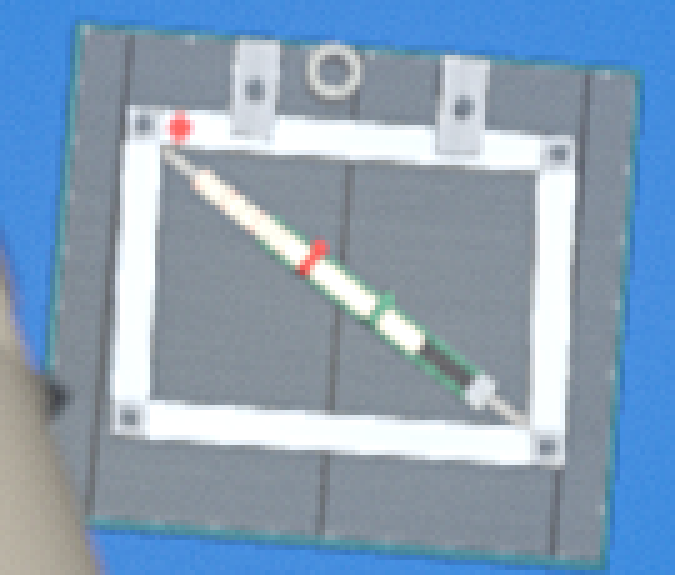

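Both balls are seated: top px (258,140) and (329,194). Next I'll read the rule from the dark slot length in the top view, calibrated against slide = 0 in the first picture, along with the frame edges.

```bash
cat >> h.py <<'E'
def slot(c,A,B,z,show=False):
    """A: body-ball px, B: tongue-ball px (approx). dark slot length along the axis [mm]"""
    g=c["pixels"].astype(float).mean(2)
    a=onz(c,*A,z);b=onz(c,*B,z);L=np.linalg.norm(b-a);u=(b-a)/L;n=np.array([-u[1],u[0],0])
    ss=np.arange(.015,.085,.0005);best=[]
    for k in np.arange(-.002,.0021,.001):
        pr=[]
        for s in ss:
            x=proj(c,a+u*s+n*k);pr.append(map_coordinates(g,[[x[1]],[x[0]]],order=1)[0])
        best.append(pr)
    pr=np.mean(best,0);i=np.argmin(np.where((ss>.028)&(ss<.06),pr,999))
    lo=np.median(np.sort(pr)[:8]);
    def cr(idx):
        hi=max(pr[j] for j in idx[:30]);th=(lo+min(hi,250))/2
        for j,k in zip(idx[:-1],idx[1:]):
            if pr[j]<th<=pr[k]: return ss[j]+(th-pr[j])/(pr[k]-pr[j])*(ss[k]-ss[j])
    x1=cr(list(range(i,-1,-1)));x2=cr(list(range(i,len(ss))))
    return L*1e3,x1*1e3,x2*1e3,(x2-x1)*1e3
E
python3 - <<'E'
from h import *
t0=load("top0.npz");t9=load("top9.npz");s9=load("side9.npz")
print("start",slot(t0,(158.8,248.9),(171,159.1),.010))
A9=(225+522/5,110+421/5);B9=(225+168/5,110+152/5)
print("d1",slot(t9,A9,B9,.040))
T={"cp":(253.5,134.3),"cm":(336.8,140.4),"fp":(251,193.4),"fm":(334.3,199)}
report(frame(t9,T))
E
```

```text
start (np.float64(267.2731723539585), np.float64(36.26837946964809), np.float64(44.6987249565452), np.float64(8.430345486897112))
d1 (np.float64(257.84370823494953), np.float64(38.291665902849346), np.float64(47.026307314670994), np.float64(8.734641411821647))
Ci ang(from square axes) -0.0699 rms 0.51 mm n 60
Co ang(from square axes) -0.0641 rms 4.1 mm n 60
Fi ang(from square axes) -0.0704 rms 0.44 mm n 60
Fo ang(from square axes) -0.0709 rms 0.49 mm n 60
Pi ang(from square axes) -0.0508 rms 0.56 mm n 60
Po ang(from square axes) -0.0466 rms 0.56 mm n 60
Mi ang(from square axes) -0.0446 rms 0.58 mm n 60
Mo ang(from square axes) -0.0527 rms 0.63 mm n 60
{'cp': array([0.6638, 0.0791]), 'cm': array([ 0.6486, -0.1381]), 'fp': array([0.5162, 0.0866]), 'fm': array([ 0.5008, -0.1315])}
C,F,P,M len [np.float64(217.7), np.float64(218.7), np.float64(147.8), np.float64(148.0)] diag1 266.33 diag2 260.83
```

```bash
cat >> h.py <<'E'
def prof(c,A,B,z,lat=(-.002,.0021,.001)):
    g=c["pixels"].astype(float).mean(2)
    a=onz(c,*A,z);b=onz(c,*B,z);L=np.linalg.norm(b-a);u=(b-a)/L;n=np.array([-u[1],u[0],0]);ss=np.arange(.0,.1,.001)
    P=[]
    for k in np.arange(*lat):
        x=np.array([proj(c,a+u*s+n*k) for s in ss]);P.append(map_coordinates(g,[x[:,1],x[:,0]],order=1))
    return ss*1e3,np.mean(P,0)
E
python3 - <<'E'
from h import *
t0=load("top0.npz");t9=load("top9.npz")
A9=(225+522/5,110+421/5);B9=(225+168/5,110+152/5)
for c,A,B,z in((t0,(158.8,248.9),(171,159.1),.010),(t9,A9,B9,.04)):
    s,p=prof(c,A,B,z);print([f"{int(a)}:{int(b)}" for a,b in zip(s,p)][::2])
E
```

```text
['0:210', '2:208', '4:205', '6:204', '8:208', '10:208', '12:208', '14:207', '16:207', '18:207', '20:204', '22:212', '24:222', '26:227', '28:226', '30:228', '32:234', '34:215', '36:168', '38:99', '40:86', '42:82', '44:85', '46:87', '48:88', '50:86', '52:85', '54:85', '56:86', '58:87', '60:87', '62:86', '64:87', '66:87', '68:87', '70:89', '72:89', '74:87', '76:83', '78:93', '80:126', '82:199', '84:234', '86:253', '88:254', '90:254', '92:254', '94:254', '96:252', '98:239']
['0:203', '2:200', '4:197', '6:195', '8:197', '10:197', '12:199', '14:201', '16:202', '18:201', '20:201', '22:199', '24:202', '26:214', '28:224', '30:227', '32:227', '34:228', '36:214', '38:173', '40:128', '42:106', '44:103', '46:105', '48:108', '50:108', '52:108', '54:108', '56:107', '58:108', '60:107', '62:109', '64:112', '66:110', '68:107', '70:104', '72:121', '74:174', '76:229', '78:251', '80:254', '82:254', '84:254', '86:254', '88:254', '90:254', '92:254', '94:254', '96:254', '98:254']
```

The dark slot went from 44.2 mm at slide 0 to 35.2 mm, so the slide is about 9–10 mm and diagonal 1 about 266 mm. The frame edges are unchanged. Now I'll go back to regrip.

```bash
python3 -c "
from h import *
t=load('top9.npz')
a=onz(t,225+522/5,110+421/5,.038);b=onz(t,225+168/5,110+152/5,.038);print(a,b,(a+b)/2,np.degrees(np.arctan2(*(b-a)[1::-1])))
go((.583,-.0265,.12),52.5)"
```

```text
[ 0.5036964  -0.13102265  0.038     ] [0.66075791 0.07396078 0.038     ] [ 0.58222716 -0.02853093  0.038     ] 52.540101272444986
shift [-0.4244, -0.3821, 0.2137] turn [0.0011, -0.0006, 0.0016] mm 243.9 deg 0.73
```

play_rows([
  [[-0.06, -0.055, 0.01], [0, 0, 0.0]],
  [[-0.15, -0.135, 0.03], [0, 0, 0]],
  [[-0.25, -0.225, 0.06], [0, 0, 0]],
  [[-0.34, -0.306, 0.1], [0, 0, 0]],
  [[-0.4, -0.36, 0.15], [0.0011, -0.0006, 0]],
  [[-0.4244, -0.385, 0.2], [0.0011, -0.0006, 0]],
  [[-0.4244, -0.385, 0.215], [0.0011, -0.0006, 0]],
  [[-0.4244, -0.385, 0.215], [0.0011, -0.0006, 0]],
])

```text
t: 10.15
eef_pos: [0.5816, -0.0267, 0.1187]
tool_rot: [-0.001, 0.317, 0.949, -0.0]
contact_force: [0.5, 1.4, 0.0]
gripper_width: 0.98
```

```bash
python3 -c "
from h import *
st();go((.583,-.027,.047),52.5)"
```

```text
t 10.15 pos [ 0.5816 -0.0267  0.1187] yaw 53.09 zdir [-2.1e-03  4.0e-04 -1.0e+00] F [0.48 1.41 0.02] w mm 83.71 q7 0.977
shift [-0.0037, 0.0018, 0.1792] turn [-0.0001, -0.0003, 0.0016] mm 71.7 deg 0.6
```

play_rows([
  [[-0.003, 0.002, 0.04], [0, 0, 0.0016]],
  [[-0.0037, 0.002, 0.09], [0, 0, 0.0016]],
  [[-0.0037, 0.002, 0.13], [0, 0, 0.0016]],
  [[-0.0037, 0.002, 0.16], [0, 0, 0.0016]],
  [[-0.0037, 0.002, 0.18], [0, 0, 0.0016]],
  [[-0.0037, 0.002, 0.18], [0, 0, 0.0016]],
  [[-0.0037, 0.002, 0.18], [0, 0, 0.0016]],
])

```text
t: 10.85
eef_pos: [0.5835, -0.0267, 0.0471]
tool_rot: [-0.001, 0.321, 0.947, -0.0]
contact_force: [0.0, -0.2, -0.1]
gripper_width: 0.985
```

```bash
python3 -c "
from h import *
st()"
```

```text
t 10.85 pos [ 0.5835 -0.0267  0.0471] yaw 52.53 zdir [-1.4e-03  5.0e-04 -1.0e+00] F [ 0.02 -0.19 -0.14] w mm 84.13 q7 0.993
```

play_rows([
  [[0, 0, 0], [0, 0, 0]],
  [[0, 0, 0], [0, 0, 0]],
  [[0, 0, -0.002], [0, 0, 0]],
  [[0, 0, -0.004], [0, 0, 0]],
  [[0, 0, -0.006], [0, 0, 0]],
  [[0, 0, -0.008], [0, 0, 0]],
  [[0, 0, -0.008], [0, 0, 0]],
  [[0, 0, -0.008], [0, 0, 0]],
], fingers=25)

```text
t: 11.65
eef_pos: [0.5833, -0.0265, 0.0502]
tool_rot: [-0.001, 0.321, 0.947, 0.0]
contact_force: [-0.7, 0.2, 0.4]
gripper_width: 0.294
```

```bash
python3 -c "
from h import *
st();c=snap('10')
zoom(c['side'],200,130,160,130,4,'pics/s10.png');report(frame(c['top'],{'cp':(253.5,134.3),'cm':(336.8,140.4),'fp':(251,193.4),'fm':(334.3,199)}))"
```

```text
t 11.65 pos [ 0.5833 -0.0265  0.0502] yaw 52.54 zdir [-1.8e-03  7.0e-04 -1.0e+00] F [-0.72  0.2   0.42] w mm 25.1 q7 0.992
Ci ang(from square axes) -0.0608 rms 3.92 mm n 60
Co ang(from square axes) -0.0277 rms 5.43 mm n 60
Fi ang(from square axes) -0.0795 rms 4.99 mm n 60
Fo ang(from square axes) -0.0474 rms 4.68 mm n 60
Pi ang(from square axes) -0.0512 rms 0.57 mm n 60
Po ang(from square axes) -0.047 rms 0.4 mm n 60
Mi ang(from square axes) -0.0409 rms 0.59 mm n 60
Mo ang(from square axes) -0.0531 rms 0.68 mm n 60
{'cp': array([0.6638, 0.079 ]), 'cm': array([ 0.6506, -0.1379]), 'fp': array([0.5165, 0.0866]), 'fm': array([ 0.4991, -0.1317])}
C,F,P,M len [np.float64(217.3), np.float64(218.9), np.float64(147.4), np.float64(151.6)] diag1 267.38 diag2 261.41
```

View pics/s10.png

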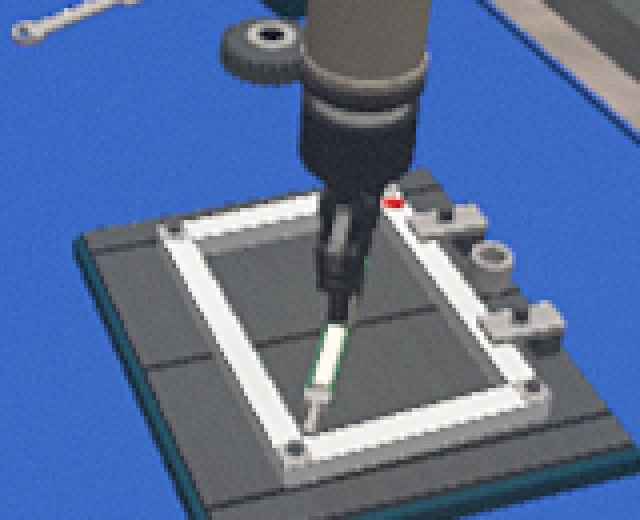

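Squeezed clear of both corners. Next: lift 85 mm, then turn to the second diagonal.

play_rows([
  [[0, 0, -0.02], [0, 0, 0]],
  [[0, 0, -0.06], [0, 0, 0]],
  [[0, 0, -0.12], [0, 0, 0]],
  [[0, 0, -0.18], [0, 0, 0]],
  [[0, 0, -0.2125], [0, 0, -0.01]],
  [[0, 0, -0.2125], [0, 0, -0.03]],
  [[0, 0, -0.2125], [0, 0, -0.05]],
  [[0, 0, -0.2125], [0, 0, -0.07]],
])

```text
t: 12.55
eef_pos: [0.5834, -0.0265, 0.1357]
tool_rot: [-0.001, 0.104, 0.995, 0.0]
contact_force: [-0.3, 0.2, -2.4]
gripper_width: 0.291
```

```bash
python3 -c "
from h import *
st();go((.583,-.0265,.135),120.5)"
```

```text
t 12.55 pos [ 0.5834 -0.0265  0.1357] yaw 78.04 zdir [-1.5e-03  5.0e-04 -1.0e+00] F [-0.28  0.22 -2.42] w mm 24.89 q7 1.354
shift [0.0009, -0.0001, 0.0017] turn [0.0001, -0.0002, -0.1179] mm 0.8 deg 42.46
```

play_rows([
  [[0, 0, 0], [0, 0, -0.02]],
  [[0, 0, 0], [0, 0, -0.04]],
  [[0, 0, 0], [0, 0, -0.06]],
  [[0, 0, 0], [0, 0, -0.08]],
  [[0, 0, 0], [0, 0, -0.1]],
  [[0, 0, 0], [0, 0, -0.115]],
  [[0, 0, 0], [0, 0, -0.118]],
  [[0, 0, 0], [0, 0, -0.118]],
])

```text
t: 13.35
eef_pos: [0.5833, -0.0267, 0.1358]
tool_rot: [-0.001, -0.262, 0.965, 0.0]
contact_force: [-0.2, 0.3, -1.6]
gripper_width: 0.294
```

```bash
python3 -c "
from h import *
st();c=snap('11')
zoom(c['side'],200,130,160,130,4,'pics/s11.png');zoom(c['top'],225,110,135,115,5,'pics/t11.png');go((.583,-.0275,.06),120.5)"
```

```text
t 13.35 pos [ 0.5833 -0.0267  0.1358] yaw 120.41 zdir [-1.6e-03  5.0e-04 -1.0e+00] F [-0.16  0.3  -1.65] w mm 25.09 q7 2.006
shift [0.0016, -0.0017, 0.1894] turn [0.0002, -0.0002, -0.0003] mm 75.8 deg 0.13
```

View pics/s11.png

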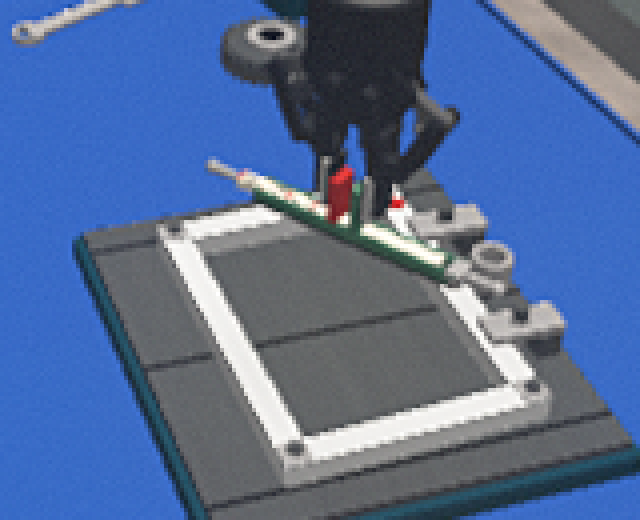

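View pics/t11.png

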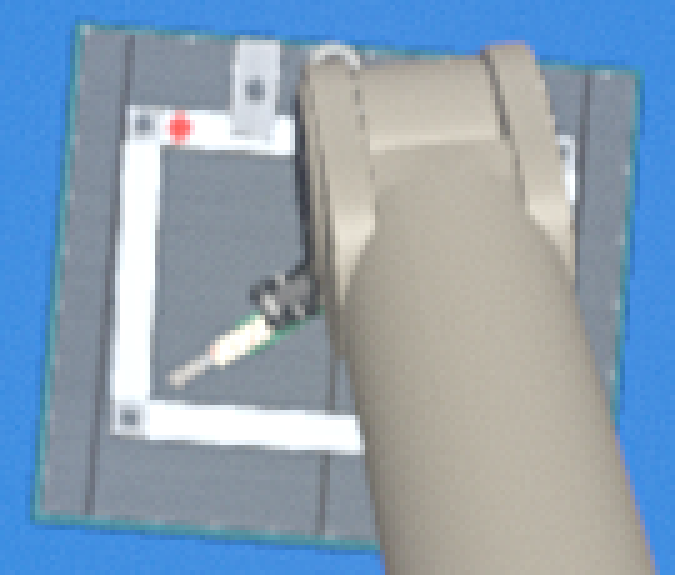

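The side view shows the rule held level above the opening on the second diagonal, with the tongue end towards the +y free corner. I'll lower it.

play_rows([
  [[0.001, -0.001, 0.04], [0, 0, 0]],
  [[0.0016, -0.0017, 0.09], [0, 0, 0]],
  [[0.0016, -0.0017, 0.13], [0, 0, 0]],
  [[0.0016, -0.0017, 0.16], [0, 0, 0]],
  [[0.0016, -0.0017, 0.18], [0, 0, 0]],
  [[0.0016, -0.0017, 0.192], [0, 0, 0]],
  [[0.0016, -0.0017, 0.192], [0, 0, 0]],
])

```text
t: 14.15
eef_pos: [0.5829, -0.0274, 0.0586]
tool_rot: [-0.001, -0.262, 0.965, 0.0]
contact_force: [-0.3, -0.8, -1.0]
gripper_width: 0.291
```

```bash
python3 -c "
from h import *
st();c=snap('12')
zoom(c['side'],200,130,160,130,4,'pics/s12.png');zoom(c['top'],225,110,135,115,5,'pics/t12.png')"
```

```text
t 14.15 pos [ 0.5829 -0.0274  0.0586] yaw 120.4 zdir [-2.1e-03  4.0e-04 -1.0e+00] F [-0.3  -0.77 -0.96] w mm 24.85 q7 1.996
```

View pics/s12.png

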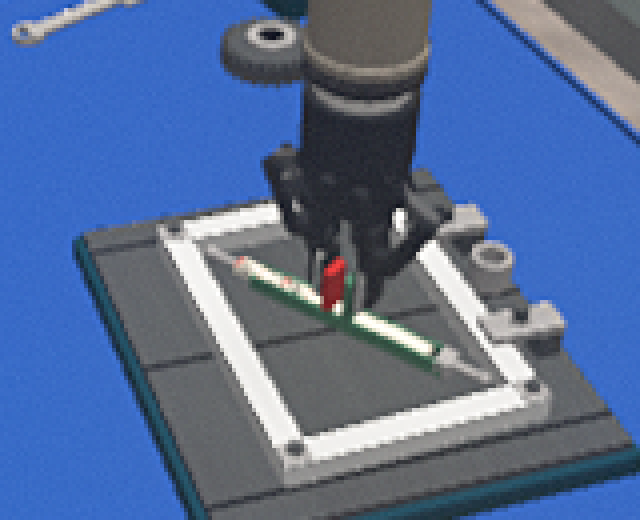

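View pics/t12.png

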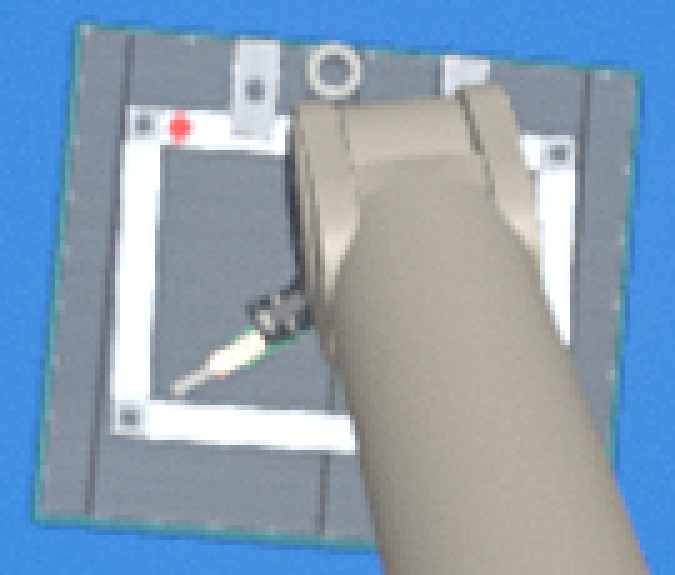

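Both ends are inside the bars: tongue ball at top px (260.5,187.5), body ball at side px (322,224.5). I'll lower it fully and release in steps.

play_rows([
  [[0, 0.002, 0.006], [0, 0, 0]],
  [[0, 0.003, 0.012], [0, 0, 0]],
  [[0, 0.003, 0.018], [0, 0, 0]],
  [[0, 0.003, 0.021], [0, 0, 0]],
  [[0, 0.003, 0.021], [0, 0, 0]],
])

```text
t: 14.75
eef_pos: [0.5827, -0.0265, 0.0508]
tool_rot: [-0.001, -0.262, 0.965, 0.0]
contact_force: [-0.7, -0.5, -1.7]
gripper_width: 0.292
```

play_rows([
  [[0, 0, 0.001], [0, 0, 0]],
  [[0, 0, 0.003], [0, 0, 0]],
  [[0, 0, 0.005], [0, 0, 0]],
  [[0, 0, 0.007], [0, 0, 0]],
  [[0, 0, 0.007], [0, 0, 0]],
], fingers=42)

```text
t: 15.25
eef_pos: [0.5831, -0.0264, 0.0484]
tool_rot: [-0.0, -0.262, 0.965, 0.0]
contact_force: [0.4, -0.8, 1.1]
gripper_width: 0.49
```

play_rows([
  [[0, 0, 0], [0, 0, 0]],
  [[0, 0, 0.002], [0, 0, 0]],
  [[0, 0, 0.003], [0, 0, 0]],
  [[0, 0, 0.003], [0, 0, 0]],
], fingers=50)

```text
t: 15.65
eef_pos: [0.5836, -0.0262, 0.0475]
tool_rot: [0.0, -0.262, 0.965, 0.0]
contact_force: [1.0, 1.5, 3.1]
gripper_width: 0.586
```

play_rows([
  [[0, 0, 0], [0, 0, 0]],
  [[0, 0, 0], [0, 0, 0]],
  [[0, 0, 0], [0, 0, 0]],
], fingers=56)

```text
t: 15.95
eef_pos: [0.5831, -0.0264, 0.0472]
tool_rot: [-0.0, -0.262, 0.965, 0.0]
contact_force: [0.6, 0.1, -0.2]
gripper_width: 0.652
```

play_rows([
  [[0, 0, 0], [0, 0, 0]],
  [[0, 0, 0], [0, 0, 0]],
  [[0, 0, 0], [0, 0, 0]],
  [[0, 0, 0], [0, 0, 0]],
  [[0, 0, 0], [0, 0, 0]],
  [[0, 0, 0], [0, 0, 0]],
], fingers=84)

```text
t: 16.55
eef_pos: [0.5831, -0.0263, 0.0472]
tool_rot: [-0.0, -0.262, 0.965, 0.0]
contact_force: [-0.6, -0.3, -0.6]
gripper_width: 0.989
```

```bash
python3 -c "
from h import *
st();c=snap('13')
zoom(c['side'],200,130,160,130,4,'pics/s13.png');zoom(c['top'],225,110,135,115,5,'pics/t13.png')"
```

```text
t 16.55 pos [ 0.5831 -0.0263  0.0472] yaw 120.41 zdir [-2.e-04  5.e-04 -1.e+00] F [-0.57 -0.34 -0.6 ] w mm 84.42 q7 1.992
```

View pics/s13.png

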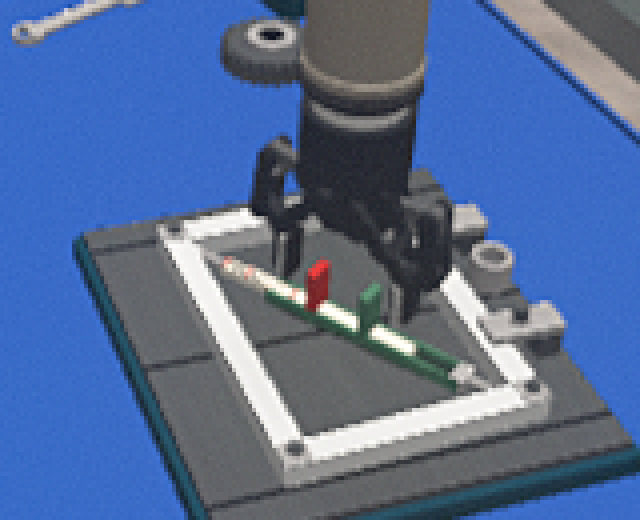

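View pics/t13.png

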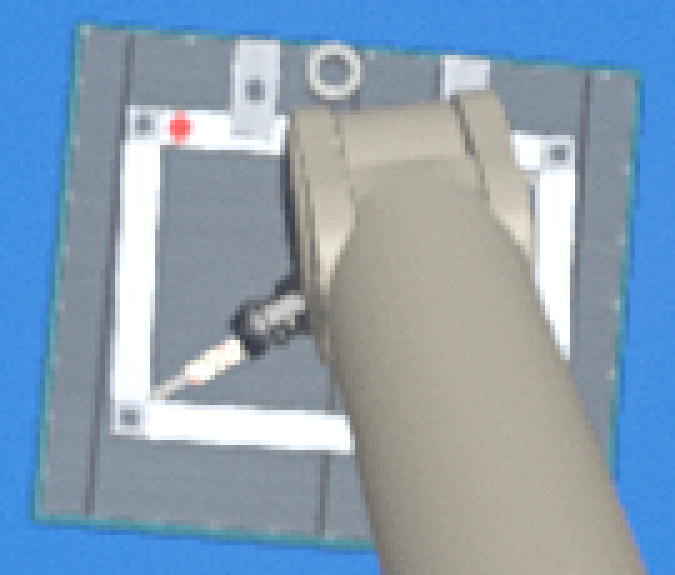

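Seated on the second diagonal, with the tongue ball at top px (256,189). I'll back out upward and swing to the -y side, since the push will be towards +y from there, and measure on the way.

```bash
python3 -c "
from h import *
go((.583,-.0265,.19),120.4);go((.50,-.25,.19),86)
t=load('top9.npz');print(onz(t,225+565/5,110+447/5,.05),onz(t,225+555/5,110+466/5,.05))"
```

```text
shift [0.0004, 0.0, -0.357] turn [0.0001, 0.0, 0.0] mm 142.8 deg 0.03
shift [0.4622, -0.3769, -0.3572] turn [0.0001, -0.0, 0.0956] mm 278.1 deg 34.4
[ 0.48819035 -0.15366279  0.05      ] [ 0.47730197 -0.14782141  0.05      ]
```

play_rows([
  [[0, 0, -0.04], [0, 0, 0]],
  [[0, 0, -0.12], [0, 0, 0]],
  [[0, 0, -0.22], [0, 0, 0]],
  [[0.03, -0.025, -0.31], [0, 0, 0.01]],
  [[0.12, -0.1, -0.357], [0, 0, 0.03]],
  [[0.23, -0.19, -0.357], [0, 0, 0.05]],
  [[0.34, -0.28, -0.357], [0, 0, 0.07]],
  [[0.44, -0.36, -0.357], [0, 0, 0.09]],
])

```text
t: 17.45
eef_pos: [0.5089, -0.227, 0.1905]
tool_rot: [0.0, 0.02, 1.0, 0.0]
contact_force: [0.2, 0.6, -1.1]
gripper_width: 0.988
```

play_rows([
  [[0.01, 0, 0], [0, 0, 0.005]],
  [[0.015, 0, 0], [0, 0, 0.005]],
  [[0.015, 0, 0], [0, 0, 0.005]],
  [[0.015, 0, 0], [0, 0, 0.005]],
], fingers=0)

```text
t: 17.85
eef_pos: [0.5038, -0.2248, 0.1904]
tool_rot: [0.001, 0.033, 0.999, 0.001]
contact_force: [0.7, 0.6, -0.4]
gripper_width: 0.31
```

```bash
python3 -c "
from h import *
st();c=snap('14')
zoom(c['side'],200,150,160,120,5,'pics/s14.png');zoom(c['top'],225,110,135,115,5,'pics/t14.png')
report(frame(c['top'],{'cp':(253.5,134.3),'cm':(336.8,140.4),'fp':(251,193.4),'fm':(334.3,199)}))"
```

```text
t 17.85 pos [ 0.5038 -0.2248  0.1904] yaw 86.17 zdir [ 0.0011  0.001  -1.    ] F [ 0.67  0.58 -0.35] w mm 26.47 q7 1.858
Ci ang(from square axes) -0.0706 rms 0.5 mm n 60
Co ang(from square axes) -0.0623 rms 4.1 mm n 60
Fi ang(from square axes) -0.0704 rms 0.43 mm n 60
Fo ang(from square axes) -0.0708 rms 0.5 mm n 60
Pi ang(from square axes) -0.0511 rms 0.58 mm n 60
Po ang(from square axes) -0.048 rms 0.43 mm n 60
Mi ang(from square axes) -0.0436 rms 0.57 mm n 60
Mo ang(from square axes) -0.0528 rms 0.63 mm n 60
{'cp': array([0.6639, 0.079 ]), 'cm': array([ 0.6486, -0.138 ]), 'fp': array([0.5162, 0.0866]), 'fm': array([ 0.5008, -0.1316])}
C,F,P,M len [np.float64(217.6), np.float64(218.7), np.float64(147.9), np.float64(147.9)] diag1 266.39 diag2 260.72
```

View pics/s14.png

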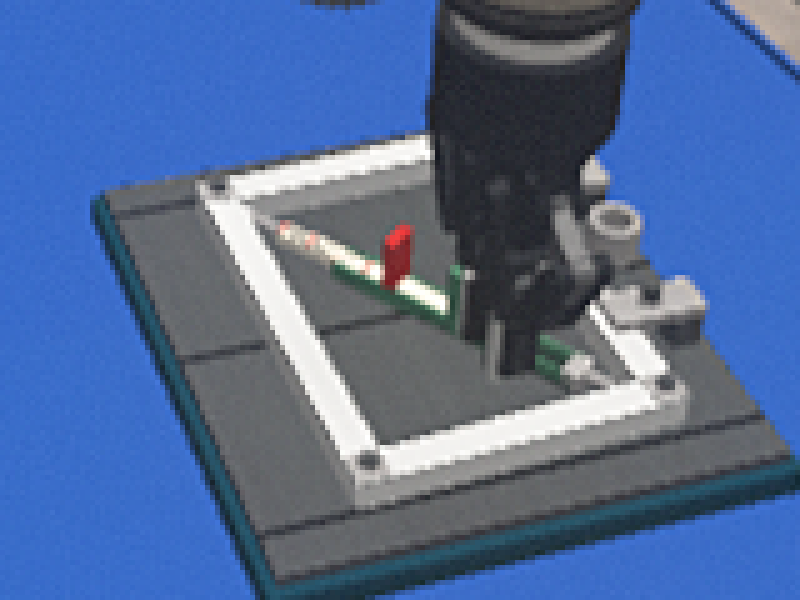

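View pics/t14.png

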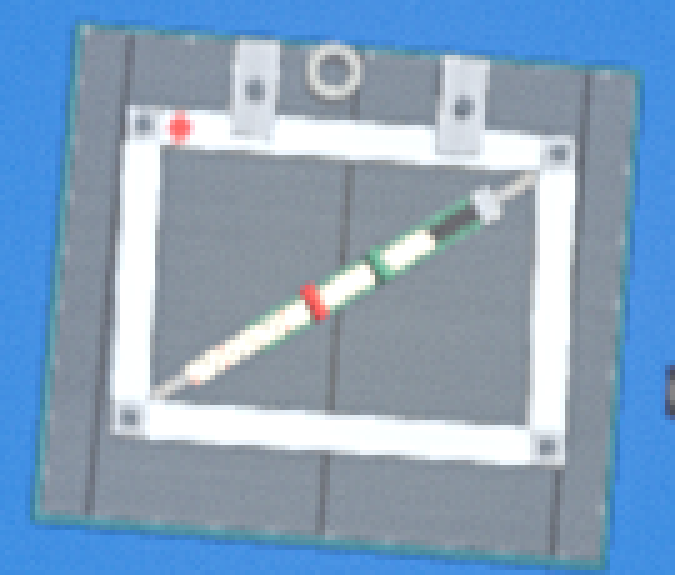

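```bash
cat >> h.py <<'E'
def slot2(c,A,B,z):
    s,p=prof(c,A,B,z); lo=np.median(p[(s>46)&(s<62)])
    h1=p[(s>26)&(s<36)].max();h2=250.
    t1=(lo+h1)/2;t2=(lo+h2)/2
    i=50
    while p[i]<t1:i-=1
    x1=s[i]+(p[i]-t1)/(p[i]-p[i+1])
    j=50
    while p[j]<t2:j+=1
    x2=s[j]-(p[j]-t2)/(p[j]-p[j-1])
    return round(x2-x1,2)
E
python3 - <<'E'
from h import *
print("start",slot2(load("top0.npz"),(158.8,248.9),(171,159.1),.01))
print("d1",slot2(load("top9.npz"),(225+522/5,110+421/5),(225+168/5,110+152/5),.04))
print("d2",slot2(load("top14.npz"),(225+535/5,110+176/5),(225+158/5,110+396/5),.04))
E
```

```text
start 44.93
d1 35.93
d2 30.35
```

Slot length is 35.9 mm on the first diagonal and 30.4 mm on the second. So diagonal 1 is about 5.6 mm longer, the same as the edge fit gives (266.4 against 260.7). The free rail must shift about 3.5 mm towards +y. I'll go to the rail's -y end with shut fingers.

```bash
python3 -c "
from h import *
go((.4825,-.188,.10),86);go((.4825,-.188,.04),86)"
```

```text
shift [0.0594, 0.089, 0.2261] turn [0.0001, 0.0002, 0.0003] mm 100.0 deg 0.14
shift [0.0596, 0.0889, 0.3761] turn [0.0001, 0.0002, 0.0003] mm 156.4 deg 0.14
```

play_rows([
  [[0.03, 0.045, 0.03], [0, 0, 0]],
  [[0.055, 0.08, 0.1], [0, 0, 0]],
  [[0.0595, 0.089, 0.18], [0, 0, 0]],
  [[0.0595, 0.089, 0.24], [0, 0, 0]],
  [[0.0595, 0.089, 0.3], [0, 0, 0]],
  [[0.0595, 0.089, 0.35], [0, 0, 0]],
  [[0.0595, 0.089, 0.376], [0, 0, 0]],
  [[0.0595, 0.089, 0.376], [0, 0, 0]],
])

```text
t: 18.75
eef_pos: [0.482, -0.1871, 0.0389]
tool_rot: [-0.001, 0.033, 0.999, 0.001]
contact_force: [-0.4, 1.2, 0.5]
gripper_width: 0.001
```

```bash
python3 -c "
from h import *
st();c=snap('15')
zoom(c['side'],200,150,160,120,5,'pics/s15.png');zoom(c['top'],225,110,135,115,5,'pics/t15.png')"
```

```text
t 18.75 pos [ 0.482  -0.1871  0.0389] yaw 86.2 zdir [-0.0014  0.0016 -1.    ] F [-0.41  1.22  0.54] w mm 0.12 q7 1.822
```

View pics/s15.png

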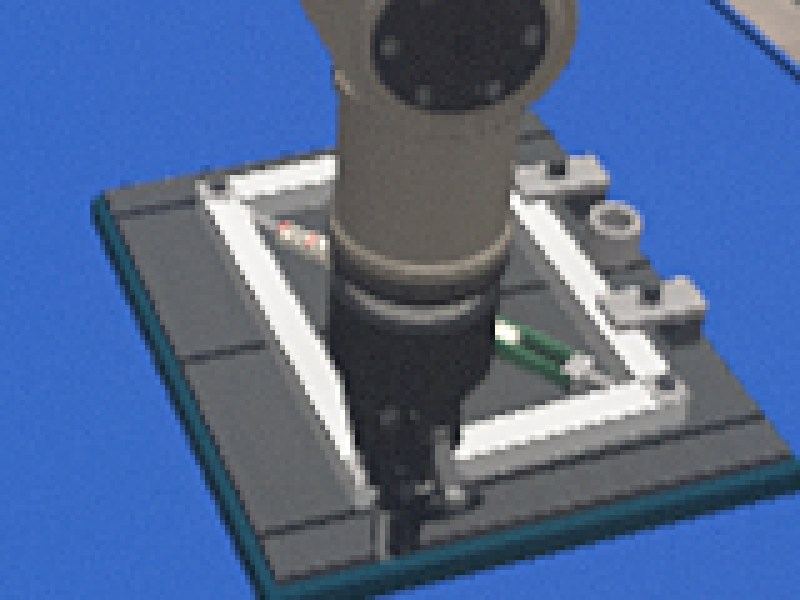

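View pics/t15.png

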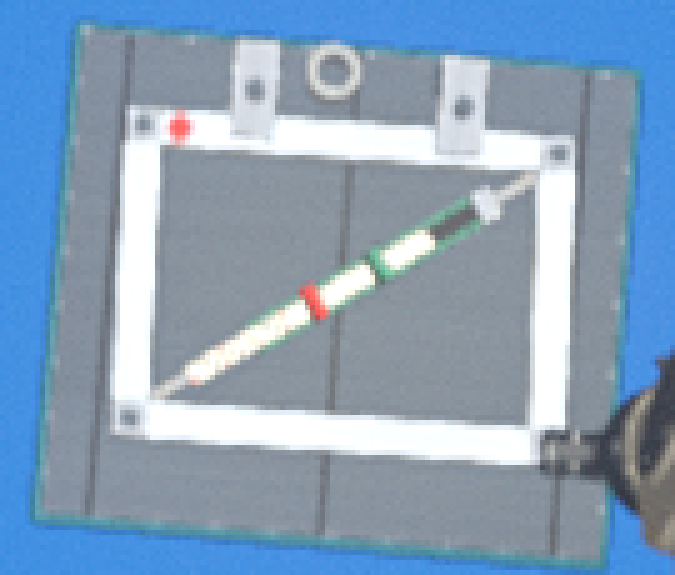

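The top view is clear of the arm, so I can measure live while pushing. The shut fingers line up with the rail end at top px (338,200). I'll creep in.

play_rows([
  [[0, 0.006, 0], [0, 0, 0]],
  [[0, 0.012, 0], [0, 0, 0]],
  [[0, 0.018, 0], [0, 0, 0]],
  [[0, 0.024, 0], [0, 0, 0]],
  [[0, 0.027, 0], [0, 0, 0]],
  [[0, 0.03, 0], [0, 0, 0]],
])

```text
t: 19.45
eef_pos: [0.484, -0.1757, 0.0406]
tool_rot: [0.001, 0.033, 0.999, 0.0]
contact_force: [0.7, -0.2, 0.2]
gripper_width: -0.003
```

play_rows([
  [[0, 0.0015, 0], [0, 0, 0]],
  [[0, 0.003, 0], [0, 0, 0]],
  [[0, 0.0045, 0], [0, 0, 0]],
  [[0, 0.006, 0], [0, 0, 0]],
  [[0, 0.0075, 0], [0, 0, 0]],
])

```text
t: 19.95
eef_pos: [0.4842, -0.1727, 0.0406]
tool_rot: [0.001, 0.033, 0.999, 0.0]
contact_force: [0.6, 0.9, -0.1]
gripper_width: 0.003
```

play_rows([
  [[0, 0.0015, 0], [0, 0, 0]],
  [[0, 0.003, 0], [0, 0, 0]],
  [[0, 0.0045, 0], [0, 0, 0]],
  [[0, 0.006, 0], [0, 0, 0]],
  [[0, 0.0075, 0], [0, 0, 0]],
])

```text
t: 20.45
eef_pos: [0.4843, -0.1696, 0.0406]
tool_rot: [0.001, 0.034, 0.999, 0.0]
contact_force: [-0.6, -0.4, -0.9]
gripper_width: 0.0
```

```bash
cat >> h.py <<'E'
def meas(tag):
    st();c=snap(tag,("top",))["top"]
    r=frame(c,{'cp':(253.5,134.3),'cm':(336.8,140.4),'fp':(251,193.4),'fm':(334.3,199)})
    a=lambda k:(np.arctan2(r[k][1][1],r[k][1][0])+np.pi/2)%np.pi-np.pi/2
    b=lambda k:np.arctan2(r[k][1][1],r[k][1][0])%np.pi-np.pi/2
    print("P",round(a("Pi"),4),round(a("Po"),4),"M",round(a("Mi"),4),round(a("Mo"),4),"rails",round(b("Ci"),4),round(b("Fi"),4),round(b("Fo"),4),"slot",slot2(c,(225+535/5,110+176/5),(225+158/5,110+396/5),.04))
    return c
E
python3 -c "
from h import *
meas('16')"
```

```text
t 20.45 pos [ 0.4843 -0.1696  0.0406] yaw 86.16 zdir [ 1.6e-03  6.0e-04 -1.0e+00] F [-0.63 -0.4  -0.92] w mm 0.04 q7 1.786
P -0.0514 -0.0498 M -0.0439 -0.0529 rails -0.07 -0.0697 -0.0712 slot 30.28
```

play_rows([
  [[0, 0.0015, 0], [0, 0, 0]],
  [[0, 0.003, 0], [0, 0, 0]],
  [[0, 0.0045, 0], [0, 0, 0]],
])

```text
t: 20.8
eef_pos: [0.4845, -0.1676, 0.0406]
tool_rot: [0.001, 0.033, 0.999, 0.0]
contact_force: [0.1, 1.3, -0.5]
gripper_width: 0.002
```

play_rows([
  [[0, 0.0015, 0], [0, 0, 0]],
  [[0, 0.003, 0], [0, 0, 0]],
  [[0, 0.0045, 0], [0, 0, 0]],
])

```text
t: 21.1
eef_pos: [0.4846, -0.1658, 0.0406]
tool_rot: [0.001, 0.033, 0.999, 0.0]
contact_force: [0.4, -0.3, -0.2]
gripper_width: 0.002
```

```bash
python3 -c "
from h import *
c=meas('17');zoom(c,225,110,135,115,5,'pics/t17.png')
s=snap('17',('side',))['side'];zoom(s,200,150,160,120,5,'pics/s17.png')"
```

```text
t 21.1 pos [ 0.4846 -0.1658  0.0406] yaw 86.16 zdir [ 1.6e-03  7.0e-04 -1.0e+00] F [ 0.37 -0.34 -0.19] w mm 0.2 q7 1.779
P -0.0515 -0.0493 M -0.0428 -0.0516 rails -0.0701 -0.0704 -0.071 slot 30.36
```

View pics/s17.png

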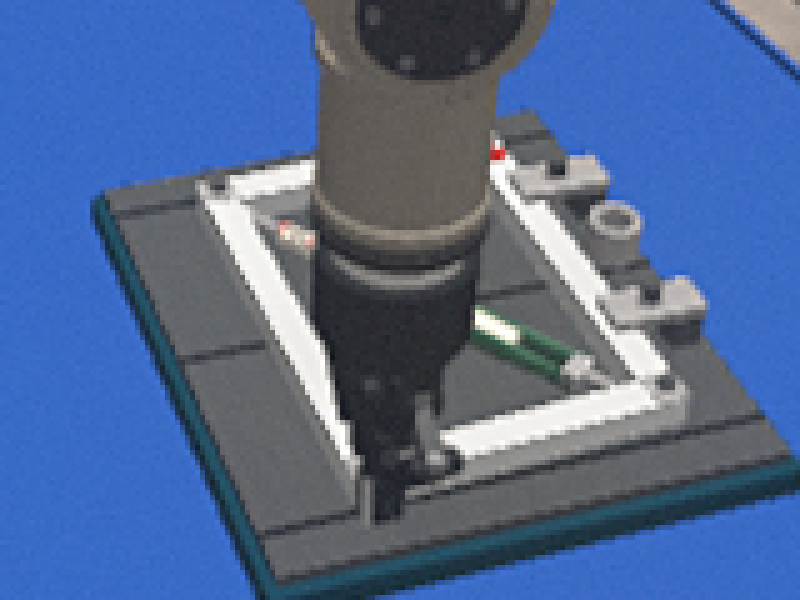

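No contact yet and the forces are about zero. I'll keep creeping.

play_rows([
  [[0, 0.0015, 0], [0, 0, 0]],
  [[0, 0.003, 0], [0, 0, 0]],
  [[0, 0.0045, 0], [0, 0, 0]],
])

```text
t: 21.5
eef_pos: [0.4847, -0.1639, 0.0406]
tool_rot: [0.001, 0.033, 0.999, 0.0]
contact_force: [0.5, -0.3, 0.4]
gripper_width: -0.004
```

play_rows([
  [[0, 0.0015, 0], [0, 0, 0]],
  [[0, 0.003, 0], [0, 0, 0]],
  [[0, 0.0045, 0], [0, 0, 0]],
])

```text
t: 21.8
eef_pos: [0.4848, -0.1633, 0.0406]
tool_rot: [0.001, 0.034, 0.999, -0.0]
contact_force: [-0.4, -5.7, -0.2]
gripper_width: -0.001
```

play_rows([
  [[0, 0.0015, 0], [0, 0, 0]],
  [[0, 0.003, 0], [0, 0, 0]],
  [[0, 0.0045, 0], [0, 0, 0]],
])

```text
t: 22.1
eef_pos: [0.4848, -0.1625, 0.0407]
tool_rot: [0.001, 0.034, 0.999, -0.001]
contact_force: [-1.1, -6.5, -1.5]
gripper_width: -0.0
```

```bash
python3 -c "
from h import *
c=meas('18')"
```

```text
t 22.1 pos [ 0.4848 -0.1625  0.0407] yaw 86.07 zdir [ 0.002  -0.0016 -1.    ] F [-1.06 -6.5  -1.51] w mm -0.04 q7 1.768
P -0.0531 -0.0557 M -0.048 -0.0573 rails -0.0704 -0.0726 -0.073 slot 31.58
```

In contact and moving at 6.5 N. The slot is at 31.6 mm against a target of about 33.1. I'll continue gently.

play_rows([
  [[0, 0.0015, 0], [0, 0, 0]],
  [[0, 0.003, 0], [0, 0, 0]],
  [[0, 0.0045, 0], [0, 0, 0]],
])

```text
t: 22.45
eef_pos: [0.4848, -0.1614, 0.0407]
tool_rot: [0.001, 0.035, 0.999, -0.001]
contact_force: [-1.2, -5.8, -1.0]
gripper_width: 0.002
```

```bash
python3 -c "
from h import *
c=meas('19')"
```

```text
t 22.45 pos [ 0.4848 -0.1614  0.0407] yaw 86.03 zdir [ 0.0021 -0.0024 -1.    ] F [-1.2  -5.85 -0.97] w mm 0.15 q7 1.765
P -0.0612 -0.0583 M -0.0611 -0.0631 rails -0.0702 -0.0698 -0.073 slot 32.65
```

play_rows([
  [[0, 0.0015, 0], [0, 0, 0]],
  [[0, 0.003, 0], [0, 0, 0]],
  [[0, 0.004, 0], [0, 0, 0]],
])

```text
t: 22.8
eef_pos: [0.4849, -0.1605, 0.0407]
tool_rot: [0.001, 0.035, 0.999, -0.002]
contact_force: [-0.2, -6.1, -0.8]
gripper_width: 0.003
```

```bash
python3 -c "
from h import *
c=meas('20')"
```

```text
t 22.8 pos [ 0.4849 -0.1605  0.0407] yaw 85.99 zdir [ 0.0022 -0.0031 -1.    ] F [-0.17 -6.08 -0.79] w mm 0.22 q7 1.761
P -0.068 -0.0654 M -0.0624 -0.0654 rails -0.0703 -0.07 -0.066 slot 32.87
```

play_rows([
  [[0, 0.0012, 0], [0, 0, 0]],
  [[0, 0.002, 0], [0, 0, 0]],
])

```text
t: 23.05
eef_pos: [0.4849, -0.1602, 0.0407]
tool_rot: [0.001, 0.035, 0.999, -0.002]
contact_force: [0.2, -5.7, -1.0]
gripper_width: -0.002
```

play_rows([
  [[0, -0.004, 0], [0, 0, 0]],
  [[0, -0.012, 0], [0, 0, 0]],
  [[0, -0.03, 0], [0, 0, 0]],
  [[0, -0.06, 0], [0, 0, 0]],
  [[0, -0.09, -0.03], [0, 0, 0]],
  [[0, -0.12, -0.1], [0, 0, 0]],
  [[0, -0.15, -0.2], [0, 0, 0]],
  [[0, -0.18, -0.3], [0, 0, 0]],
])

```text
t: 23.85
eef_pos: [0.4787, -0.2332, 0.163]
tool_rot: [0.001, 0.036, 0.999, -0.002]
contact_force: [-0.2, 0.1, 0.0]
gripper_width: 0.003
```

play_rows([
  [[-0.05, -0.09, -0.03], [0, 0, 0]],
  [[-0.05, -0.18, -0.05], [0, 0, 0]],
  [[-0.05, -0.25, -0.05], [0, 0, 0]],
  [[-0.05, -0.3, -0.05], [0, 0, 0]],
  [[-0.05, -0.3, -0.05], [0, 0, 0]],
  [[-0.05, -0.3, -0.05], [0, 0, 0]],
])

```text
t: 24.45
eef_pos: [0.4894, -0.3549, 0.1839]
tool_rot: [0.001, 0.037, 0.999, -0.002]
contact_force: [0.5, 0.7, -0.3]
gripper_width: -0.003
```

```bash
python3 -c "
from h import *
c=meas('21');zoom(c,225,110,135,115,5,'pics/t21.png')
report(frame(c,{'cp':(253.5,134.3),'cm':(336.8,140.4),'fp':(251,192.6),'fm':(333,199)}))
s=snap('21',('side',))['side'];zoom(s,200,150,160,120,5,'pics/s21.png')
report(frame(s,{'cp':(296,176),'cm':(333.5,227),'fp':(243.2,187),'fm':(273,240.8)}))"
```

```text
t 24.45 pos [ 0.4894 -0.3549  0.1839] yaw 85.79 zdir [ 0.0019 -0.0035 -1.    ] F [ 0.46  0.68 -0.25] w mm -0.23 q7 2.088
P -0.0693 -0.0671 M -0.0658 -0.0694 rails -0.0706 -0.0699 -0.0709 slot 32.95
Ci ang(from square axes) -0.0706 rms 0.49 mm n 60
Co ang(from square axes) -0.064 rms 4.08 mm n 60
Fi ang(from square axes) -0.0712 rms 0.5 mm n 60
Fo ang(from square axes) -0.0704 rms 0.49 mm n 60
Pi ang(from square axes) -0.0694 rms 0.6 mm n 60
Po ang(from square axes) -0.0673 rms 0.47 mm n 60
Mi ang(from square axes) -0.0658 rms 0.59 mm n 60
Mo ang(from square axes) -0.0694 rms 0.61 mm n 60
{'cp': array([0.6639, 0.0793]), 'cm': array([ 0.6486, -0.1381]), 'fp': array([0.5165, 0.0895]), 'fm': array([ 0.501 , -0.1284])}
C,F,P,M len [np.float64(217.9), np.float64(218.4), np.float64(147.7), np.float64(147.9)] diag1 263.93 diag2 263.13
Ci ang(from square axes) -0.0384 rms 4.67 mm n 60
Co ang(from square axes) -0.0487 rms 7.49 mm n 60
Fi ang(from square axes) -0.0698 rms 0.37 mm n 60
Fo ang(from square axes) -0.0703 rms 0.48 mm n 60
Pi ang(from square axes) 0.0038 rms 9.2 mm n 60
Po ang(from square axes) -0.0684 rms 0.93 mm n 60
Mi ang(from square axes) -0.0757 rms 3.02 mm n 60
Mo ang(from square axes) -0.0384 rms 4.04 mm n 60
{'cp': array([0.6664, 0.0889]), 'cm': array([ 0.6576, -0.1409]), 'fp': array([0.5184, 0.0883]), 'fm': array([ 0.5032, -0.1292])}
C,F,P,M len [np.float64(229.9), np.float64(218.0), np.float64(148.0), np.float64(154.8)] diag1 272.33 diag2 268.11
```

View pics/t21.png

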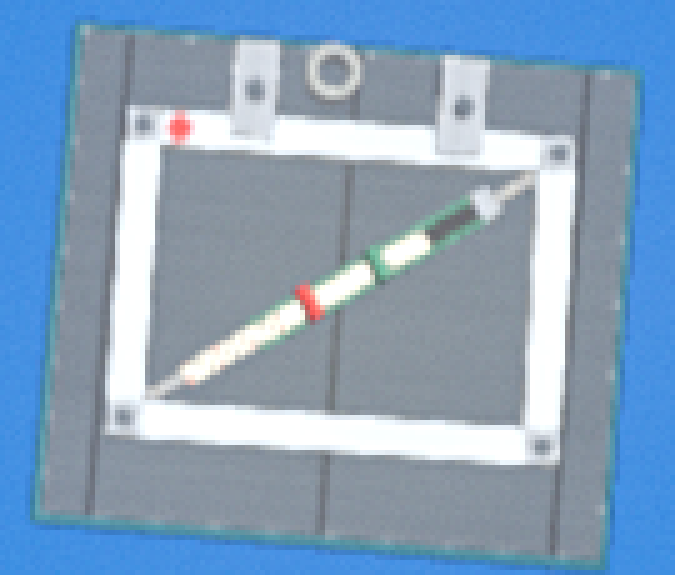

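View pics/s21.png

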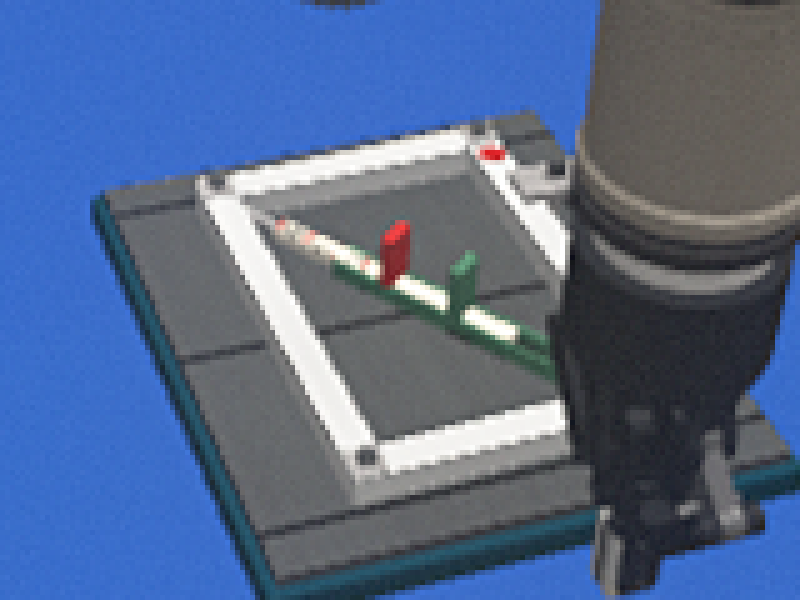

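The rule is still seated on the second diagonal, top px (255,189) to (332,145). The two diagonals now agree by edge fit at 263.9 and 263.1 mm. The slot reads 33.0 mm, and the mean of the two initial readings is 33.1. The arm is clear, so I'll hand in.

```bash
python3 -c "
from station import bot
print(bot.hand_in())"
```

```text
the job is handed in; nothing more can be done
None
```

The frame is squared: its two inside diagonals now agree to about 1 mm by my measurements. The rule is left seated on the second diagonal with the arm clear. The job was handed in at about 24.5 s.

- **Measuring:** I seated the rule first on the red-dot diagonal, then on the other. The rule showed the first diagonal about 5.6 mm longer, and a fit to the frame's edges in the top camera agreed (266.4 against 260.7 mm).
- **Squaring:** I pushed the free rail's -y end about 3.5 mm towards +y with shut fingers, at 6.5 N or less in every reading.
- **Last checks:** The edge fit gave 263.9 and 263.1 mm. The rule's reading was within 0.2 mm of midway between its two starting values, and both balls were still in their corners.

**Checks that disagreed:**
- The edge-fit lengths are corner to corner and come out 1–2 mm short along each side of the opening, so trust the difference rather than the absolute values.
- The rule's own reading put the mean diagonal at about 264 mm, against the 262 mm expected.
- The side camera read about 3 mm off the top camera in position. Its final edge fit was partly hidden by the gripper, so I did not use it, though the edges it could see agreed on squareness.

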